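# Wedge the self-closing oil cabinet open and fetch the honing oil

## Task

The chisels are to be honed and the oil for it is the green can in the yellow cabinet, whose sprung door shuts itself. Swing the door wide open, square to the front or wider, and jam the wooden wedge firmly under it so that it stays there by itself; then take out the green can, keeping it upright and leaving the blue can and the wax tin where they stand, and stand it on the bench close beside the sharpening stone (no more than 5 cm from it). Leave the stone where it is and the door wedged open.

Things in the scene. Friction and masses are not known exactly. Their poses are not given: they have to be found in the camera images.
- cabinet: yellow steel cabinet, 160 deep (x) x 260 wide (y) x 240 high, fixed to the bench. Origin: centre of its underside; x points from front to back, y to the left as one faces it, z up. The open front is the plane x = -80; walls and top 6 thick, inner floor 14 above the bench: the opening is 248 wide and reaches from 14 to 234 above the bench.
- cabinet_door (a joint): door angle, rad: 0 shut, grows as it opens; stop at 1.72 (a little past square). Hinged at the cabinet's left (+y) edge, it swings out towards the robot. A spring always closes it: 0.25 N m when shut, rising evenly to 0.59 N m at the stop; its damper adds 0.2 N m per rad/s. No latch. If it falls back onto the wedge it climbs the slope and sticks early.
- door_hinge (a point): point on the door's vertical hinge axis, at bench level; cabinet frame (-90, 130, 0). The axis lies in the mid-plane of the door, a flat panel 16 thick and 260 wide from the axis to its free edge, which reaches from 12 above the bench (it clears the bench by 12) up to 265.
- door_lip (a point): point on the door's top edge, at the inner face (the one towards the cabinet), 30 from the free edge, 265 above the bench. The whole top edge stands 25 above the cabinet's top as a finger lip; the door has no other handle.
- wedge: dark wooden door wedge, rubber sole, 130 long, 30 wide, 60 g, lying on its sole. Origin: middle of its underside; x points from the thick heel (30 high, x = -65) to the thin toe (4 high, x = +65); the top is one even slope. Grip it across its width near the heel. Friction 0.6: slid in lightly it only leans on the door (under 10 N); pushed home with 15 to 30 N against the stopped door it jams.
- green_can: green oil can, white cap, paper band: 45 diameter up to 76 above its foot, then a shoulder and a 24 wide cap up to 108; about 200 g. Origin: centre of its foot. It stands on the cabinet's floor, about 35 behind the front plane and either 45 left or 50 right of the middle.
- blue_can: blue can with a red cap, same shape and size, in the other of the two places. Origin: centre of its foot.
- wax_tin: flat round tin, 78 diameter, 27 high, at the back of the cabinet's floor. Origin: centre of its foot.
- honing_stone: grey sharpening stone in a wooden base, 78 (x) x 205 (y), 30 high, 0.7 kg, lying loose on the bench. Origin: centre of its underside.

How it is judged (in metres and radians):
On the way, in this order (a step that is already met when the one before it is completed fails the run):
1. the door stands wide open (about square to the front or wider), held by the firmly jammed wedge alone (it bears on the door with over 12 N), the robot touching neither (value of joint cabinet_door above 1.5 rad and contact force between wedge and cabinet_door above 12 N and contact force between each of the arm, the fingers and cabinet_door below 0.1 N and contact force between the fingers and wedge below 0.1 N), for 0.5 s.
2. the green can is out in front of the cabinet, the door still wedged (x of green_can in the frame of cabinet below -0.13 m and value of joint cabinet_door above 1.5 rad), for 0.1 s.
At the end, for the whole second after the job is handed in: The door stands about square to the cabinet's front or wider (over 1.5 rad), the wedge jammed under it (over 12 N); the green can stands still and upright (within 6 degrees) on the bench beside the sharpening stone, within 130 mm of its middle across it and 190 mm along it (a gap of about 65 mm) (value of joint cabinet_door above 1.5 rad and contact force between wedge and cabinet_door above 12 N and angle between green_can's own z axis and vertical below 0.1 rad and height (world z) of green_can between -0.006 and 0.006 m and linear speed of green_can below 0.02 m/s and x of green_can in the frame of honing_stone between -0.13 and 0.13 m and y of green_can in the frame of honing_stone between -0.19 and 0.19 m); the robot touches nothing.
It fails at once if the green can tipped by more than 35 degrees (angle between green_can's own z axis and vertical above 0.6 rad).
It fails at once if the blue can shifted by more than 3 cm or tipped (distance of blue_can from where it was at the start of the episode above 0.03 m or angle between blue_can's own z axis and vertical above 0.4 rad).
It fails at once if the wax tin shifted by more than 3 cm (distance of wax_tin from where it was at the start of the episode above 0.03 m).
It fails at once if the sharpening stone shifted by more than 3 cm (distance of honing_stone from where it was at the start of the episode above 0.03 m).
It also fails if it takes over 67 s, if anything falls off the work surface, if the arm or the gripper's body presses on something with over 40 N, if the wrist force passes 120 N, or if a joint passes its speed limit or range.

## Robot

A 6-joint arm with a two-finger parallel gripper is mounted at the origin on a cart in front of the work surface, level with it; the furniture and walls round the work are solid. World frame = base frame: x ahead of the robot, y to its left, z up, the work surface at z = 0. Lengths are in mm, angles in rad, forces in N, time in s.
With the tool pointing down it reaches from about 275 to 1000 mm from the base axis. Payload 8.4 kg.
Tool frame: the origin (TCP) lies midway between the tips of the shut fingers; the grasp point (between the pads) lies 19 mm behind it; z points along the fingers, y is the line along which they close (so a half turn about z gives the same grasp; the last joint's range is limited). The gripper opens to 85 mm and grips with 20 to 120 N. Pads are 22 mm wide; open, the fingers measure 114 mm over their backs; the gripper's body (76 mm by 85 mm) begins 54 mm behind the grasp point. The pads swing forward as they close: fully open they stand 13 mm farther back than shut.
Start: joints at [-1.316, 0.353, 1.633, -0, 1.155, -0.002], TCP at [158.74, -604.507, 198.581] pointing down, gripper open.
Joint ranges: [-2.63, 2.63], [-0.92, 2.1], [0.06, 2.66], [-1.3, 4.44], [0, 2.69], [-3.02, 3.02]. Speed limits (rad/s): [2.22, 2.22, 2.79, 3.14, 3.14, 3.14].

## Interface

Orientations are given as [roll, pitch, yaw] about the fixed x, y, z axes, in that order (R = Rz(yaw) Ry(pitch) Rx(roll)).
In Python, from rig import monitor, imaging, r gives the robot as it stands.
- The arm moves only by the tool drive_tool, never from a script. Its argument "plan" is a list of rows, each an object of numbers: "x", "y", "z": the shift along the tool's x, y, z in units of 50 mm (1.0 is 50 mm); "ax", "ay", "az": the turn, a rotation vector about the tool's x, y, z in units of 6 degrees (1.0 is 6 degrees); "hand": the finger opening in mm, from 0 to 85.4. In form: [{"x": .., "y": .., "z": .., "ax": .., "ay": .., "az": .., "hand": ..}, ...]. A call has 1 to 8 rows; each row is the pose to reach, as a shift and turn from the pose commanded when the call began, along the tool's axes at that moment; what a row does not reach only later rows make up. A row lasts 1/10 s, in which the tool goes at most 50 mm and 8.59 degrees, less where a joint would pass 70% of its speed; a pose out of reach is approached as far as the arm can. A call with a gripper value outside its range is refused whole. The fingers move at their own pace and stop on an object; "grip_force" is the grip in N (left out, the last holds). Time passes only in rows, so rows that repeat a pose let the fingers close. It gives the time, the measured TCP pose, the force, the opening and the grip force at its end, in the units of the state.
- monitor.sense(): the state, without advancing time (a new reading comes with each control period).
- imaging.grab_frame(name): name is "scene" or "top" or "wrist"; returns the picture (480x640x3 uint8, red, green, blue); there is no depth.
- imaging.camera_info(name): a dict with "mtx" (3x3 intrinsics, pixels), "R" (3x3) and "t" (3): a world point X has camera coordinates R X + t. Camera axes: x right, y down, z forward; pixel columns grow to the right and rows downward; lengths in mm; the calibration is good to about 2 mm. The wrist camera is an equidistant fisheye: a pixel r from the principal point sees the ray r / f radians off the axis. A picture is of the moment at which its call begins: read the wrist's pose just before it. camera_info takes no time and is no camera call; for the wrist camera it gives the pose at the moment of the call.
- r.sign_off(): hands the job in; it is judged then, once.
The state is a dict: "clock": time; "qpos": joint angles; "qvel": joint speeds; "joint_efforts": joint torques, N m; "eef_pos": TCP position; "tcp_rot": TCP orientation; "contact_force": force on the tool from outside, world axes, zero at the start; "wrist_torque": the same for the moment, N m; "opening": opening from 0.0 (shut) to 1.0 (fully open); "grasp_force": force on a finger pad.
Only numpy, scipy, OpenCV 4.12 (cv2) and the standard library are available. Lean on these libraries where they do the work, as an engineer would, in place of code of your own. Each camera call takes 0.05 s, during which the arm holds its last target. There are 200 camera calls.

## Working session

There is one attempt and no reset: what is moved stays moved. The work goes in short steps, Python scripts to look and compute and a tool call to move; the robot and the scene stay as the last step left them, time stands still between calls to the robot, and variables do not carry over. Pictures are saved under pics/ and viewed, at most 10 in all, crops included, and the job is handed in when it is done.

Besides the shell and the picture viewer there is one more tool, called after ">>>" as name([rows], argument=value, ...), one row to a line, values as JSON. drive_tool: Moves the arm, as the interface text tells. Its arguments: {"type":"object","properties":{"plan":{"type":"array","items":{"type":"object","properties":{"x":{"type":"number"},"y":{"type":"number"},"z":{"type":"number"},"ax":{"type":"number"},"ay":{"type":"number"},"az":{"type":"number"},"hand":{"type":"number"}}}},"grip_force":{"type":"number"}},"required":["plan"]}

```bash
ls; mkdir -p pics
python3 - <<'E'
from rig import monitor, imaging, r
import cv2
s=monitor.sense(); print({k:s[k] for k in('clock','eef_pos','tcp_rot','opening','contact_force')})
for n in('scene','top'):
    cv2.imwrite(f'pics/{n}0.png',imaging.grab_frame(n)[:,:,::-1]); c=imaging.camera_info(n); print(n,c['mtx'],c['R'],c['t'])
E
```

```text
pics
{'clock': 0.0, 'eef_pos': array([ 158.6030502 , -603.97379235,  197.84870323]), 'tcp_rot': array([-3.14017000e+00,  6.30693556e-06,  2.56826843e-01]), 'opening': 0.9968490097939583, 'contact_force': array([-0.38322338,  0.01902182,  0.08272626])}
scene [[509.5390009    0.         328.95092137]
 [  0.         509.5390009  233.7378382 ]
 [  0.           0.           1.        ]] [[ 0.25999618  0.96558366 -0.00708362]
 [ 0.60990676 -0.16990395 -0.77404547]
 [-0.7486092   0.19692852 -0.63309038]] [-163.78305296 -232.58363347 1529.42093705]
top [[537.02014115   0.         322.05379199]
 [  0.         537.02014115 239.92429392]
 [  0.           0.           1.        ]] [[-0.43557284 -0.89991958 -0.02051938]
 [-0.67538626  0.34179588 -0.65347454]
 [ 0.59508797 -0.27077725 -0.75667033]] [278.76501502 529.96093138 735.15904951]
```

View pics/scene0.png

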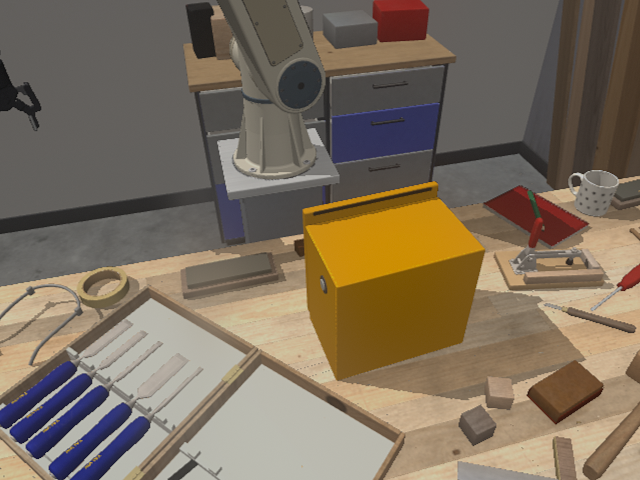

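View pics/top0.png

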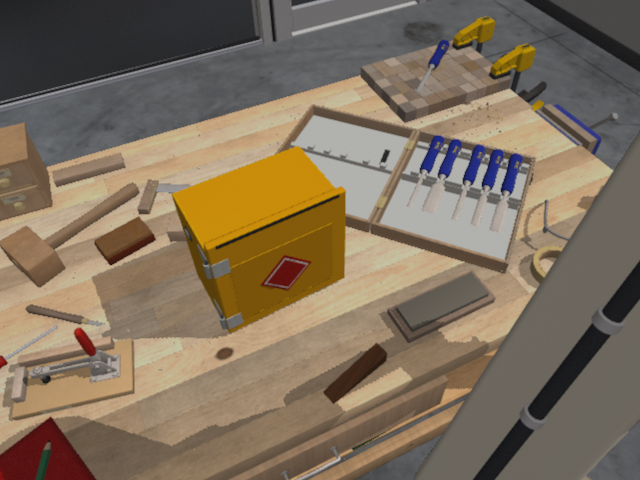

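The scene view shows the yellow cabinet with its back to the scene camera, at about (305-480,185-378), and the stone at (230,273). The top view shows the shut door facing the robot with its hinges at (215,268) and (232,322), the wedge at (357,373) and the stone at (440,305). I'll enlarge both for accurate corners.

Run:
```python
import cv2
a=cv2.imread('pics/top0.png')[145:410,165:505]; cv2.imwrite('pics/topc.png',cv2.resize(a,None,fx=2.25,fy=2.25,interpolation=cv2.INTER_CUBIC))
a=cv2.imread('pics/scene0.png')[175:385,170:490]; cv2.imwrite('pics/scenec.png',cv2.resize(a,None,fx=2.5,fy=2.5,interpolation=cv2.INTER_CUBIC))
```

```text
(no output)
```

View pics/topc.png

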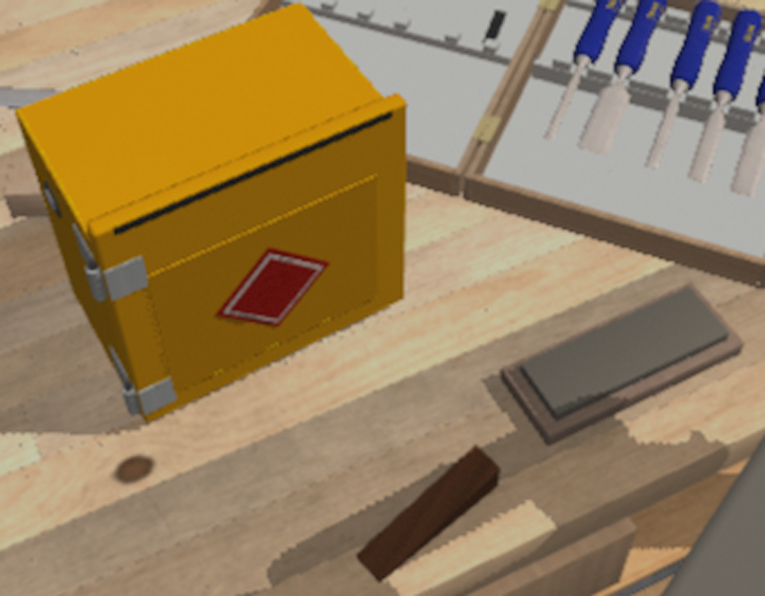

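View pics/scenec.png

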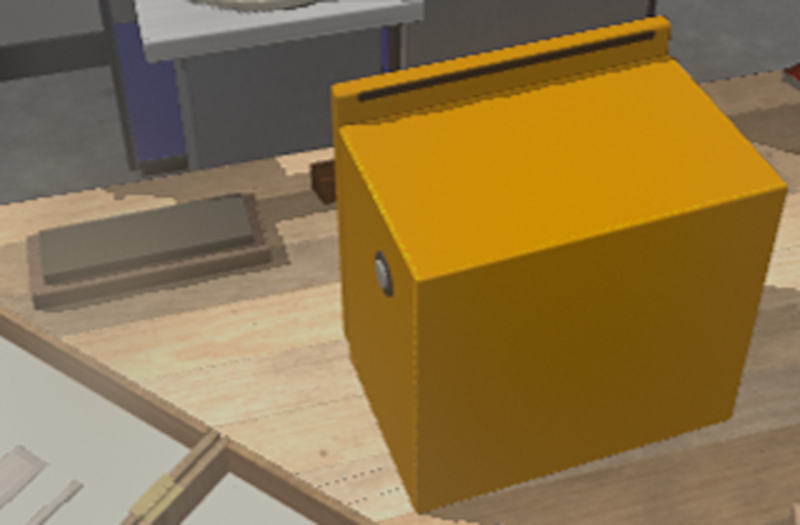

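```bash
cat > fit.py <<'E'
import numpy as np
from rig import imaging
from scipy.optimize import least_squares
def T(p,P): 
    c,s=np.cos(p[2]),np.sin(p[2]); P=np.atleast_2d(np.array(P,float)); return np.c_[p[0]+c*P[:,0]-s*P[:,1],p[1]+s*P[:,0]+c*P[:,1],P[:,2]]
CI={}
def proj(n,X):
    if n not in CI: CI[n]=imaging.camera_info(n)
    c=CI[n]; q=X@np.array(c['R']).T+c['t']; q=q@np.array(c['mtx']).T; return q[:,:2]/q[:,2:]
def fit(obs,p0):
    f=lambda p: np.concatenate([(proj(n,T(p,[P]))[0]-uv) for n,P,uv in obs])
    s=least_squares(f,p0,x_scale=[10,10,.05],loss='soft_l1'); return s.x,np.abs(f(s.x)).reshape(-1,2).round(1).tolist()
t=lambda P,u,v:('top',P,np.array([u/2.25+165-.3,v/2.25+145-.3]))
s=lambda P,u,v:('scene',P,np.array([u/2.5+170-.3,v/2.5+175-.3]))
if __name__=='__main__':
    cab=[t((80,130,240),18,115),t((80,-130,240),302,5),t((-98,130,12),148,420),t((-98,-130,12),403,297),t((-98,-130,265),406,100),t((-98,130,265),97,237),
     s((80,-130,240),417,281),s((80,130,240),785,187),s((80,-130,0),417,512),s((80,130,0),732,417),s((-98,-130,265),333,88),s((-98,130,265),667,17)]
    c,e=fit(cab,[600,0,0]);print('cab',c,e)
    st=[t((-39,102,0),551,440),t((-39,-102,0),740,350),t((39,102,0),503,382),s((39,-102,0),37,307),s((39,102,0),270,262)]
    S,e=fit(st,[500,-300,0]);print('stone',S,e)
    w=[t((65,-15,4),358,560),t((65,15,4),380,580),t((-65,-15,30),478,447),t((-65,15,30),499,471)]
    W,e=fit(w,[400,-100,2]);print('wedge',W,e)
    for nm,P in [('hinge',(-90,130,0)),('lip shut',(-82,-100,265)),('free edge',(-98,-130,265)),('A45',(-45,45,14)),('A-50',(-45,-50,14))]: print(nm,T(c,P).round(1))
    a=1.72
    for L in(120,180,230): print('open door',L,T(c,(-90-L*np.sin(a),130-L*np.cos(a),0)).round(1))
    np.save('fit.npy',[c,S,W])
E
python3 fit.py
```

```text
cab [7.19092877e+02 8.82185953e+01 7.97107000e-02] [[2.1, 2.1], [1.1, 2.3], [0.3, 2.8], [1.2, 1.1], [1.6, 0.4], [1.8, 0.0], [0.1, 0.7], [2.1, 0.8], [0.4, 2.6], [0.0, 1.2], [2.3, 1.7], [1.9, 2.0]]
stone [ 4.87690241e+02 -1.91157191e+02  4.52299671e-02] [[0.2, 4.0], [0.1, 0.6], [0.9, 0.5], [1.1, 3.1], [0.1, 0.0]]
wedge [429.73554641  33.81366755   1.81898961] [[0.8, 1.2], [0.4, 2.1], [0.7, 0.3], [1.4, 0.1]]
hinge [[619.  210.6   0. ]]
lip shut [[645.3 -18.  265. ]]
free edge [[631.8 -49.2 265. ]]
A45 [[670.7 129.5  14. ]]
A-50 [[678.2  34.8  14. ]]
open door 120 [[499.3 219.    0. ]]
open door 180 [[439.5 223.1   0. ]]
open door 230 [[389.6 226.6   0. ]]
```

```bash
cat > go.py <<'E'
import numpy as np
from rig import monitor
from scipy.spatial.transform import Rotation as Ro
from fit import T
c,S,W=np.load('fit.npy')
def cur():
    s=monitor.sense(); return np.array(s['eef_pos']),Ro.from_euler('xyz',s['tcp_rot']),s
def down(yaw): return Ro.from_euler('xyz',[np.pi,0,yaw])
def rel(p,R,base=None):
    p0,R0=(base if base else cur()[:2])
    d=R0.inv().apply(np.array(p)-p0)/50; w=np.degrees((R0.inv()*R).as_rotvec())/6
    return np.r_[d,w].round(2).tolist()
def show():
    p,R,s=cur(); print(round(s['clock'],2),p.round(1),np.round(s['tcp_rot'],3),'F',np.round(s['contact_force'],1),'op',round(s['opening'],3),'g',round(s['grasp_force'],1),'q',np.round(s['qpos'],2))
E
python3 - <<'E'
from go import *
show()
g=T(W,(-45,0,0))[0];print(g)
print(rel([g[0],g[1],130],down(W[2])))
E
```

```text
0.1 [ 158.6 -604.1  197.9] [-3.14   0.     0.257] F [ 0.5 -0.1 -0.1] op 1.002 g 0.0 q [-1.32  0.35  1.63 -0.    1.16 -0.  ]
[440.78993147  -9.80743481   0.        ]
[8.48, -10.06, 1.37, -0.01, -0.01, -14.92]
```

>>> drive_tool([
  {"x": 8.48,"y": -10.06,"z": 1.37,"az": -14.9},
  {"x": 8.48,"y": -10.06,"z": 1.37,"az": -14.9},
  {"x": 8.48,"y": -10.06,"z": 1.37,"az": -14.9},
  {"x": 8.48,"y": -10.06,"z": 1.37,"az": -14.9},
  {"x": 8.48,"y": -10.06,"z": 1.37,"az": -14.9},
  {"x": 8.48,"y": -10.06,"z": 1.37,"az": -14.9},
  {"x": 8.48,"y": -10.06,"z": 1.37,"az": -14.9},
  {"x": 8.48,"y": -10.06,"z": 1.37,"az": -14.9},
])

```text
invalid input
```

Run:
```python
from go import *
show()
g=T(W,(-45,0,0))[0]
print(rel([g[0],g[1],130],down(W[2])))
```

```text
0.1 [ 158.6 -604.1  197.9] [-3.14   0.     0.257] F [ 0.5 -0.1 -0.1] op 1.002 g 0.0 q [-1.32  0.35  1.63 -0.    1.16 -0.  ]
[8.48, -10.06, 1.37, -0.01, -0.01, -14.92]
```

>>> drive_tool([
  {"x": 8.48,"y": -10.06,"z": 1.37,"ax": 0,"ay": 0,"az": -14.9,"hand": 85},
  {"x": 8.48,"y": -10.06,"z": 1.37,"ax": 0,"ay": 0,"az": -14.9,"hand": 85},
  {"x": 8.48,"y": -10.06,"z": 1.37,"ax": 0,"ay": 0,"az": -14.9,"hand": 85},
  {"x": 8.48,"y": -10.06,"z": 1.37,"ax": 0,"ay": 0,"az": -14.9,"hand": 85},
  {"x": 8.48,"y": -10.06,"z": 1.37,"ax": 0,"ay": 0,"az": -14.9,"hand": 85},
  {"x": 8.48,"y": -10.06,"z": 1.37,"ax": 0,"ay": 0,"az": -14.9,"hand": 85},
  {"x": 8.48,"y": -10.06,"z": 1.37,"ax": 0,"ay": 0,"az": -14.9,"hand": 85},
  {"x": 8.48,"y": -10.06,"z": 1.37,"ax": 0,"ay": 0,"az": -14.9,"hand": 85},
])

```text
clock: 0.9
eef_pos: [329.8, -243.3, 157.0]
tcp_rot: [3.141, 0.0, 1.462]
contact_force: [1.6, -0.2, -0.3]
opening: 0.991
grasp_force: 0.0
```

Run:
```python
from go import *
show()
g=T(W,(-45,0,0))[0]
print(rel([g[0],g[1],130],down(W[2])))
```

```text
0.9 [ 329.8 -243.3  157. ] [3.141 0.    1.462] F [ 1.6 -0.2 -0.3] op 0.991 g 0.0 q [-0.64  0.06  2.11  0.    0.97 -0.53]
[4.88, 1.7, 0.54, 0.0, 0.0, -3.41]
```

>>> drive_tool([
  {"x": 4.88,"y": 1.7,"z": 0.54,"ax": 0,"ay": 0,"az": -3.41,"hand": 85},
  {"x": 4.88,"y": 1.7,"z": 0.54,"ax": 0,"ay": 0,"az": -3.41,"hand": 85},
  {"x": 4.88,"y": 1.7,"z": 0.54,"ax": 0,"ay": 0,"az": -3.41,"hand": 85},
  {"x": 4.88,"y": 1.7,"z": 0.54,"ax": 0,"ay": 0,"az": -3.41,"hand": 85},
  {"x": 4.88,"y": 1.7,"z": 0.54,"ax": 0,"ay": 0,"az": -3.41,"hand": 85},
  {"x": 4.88,"y": 1.7,"z": 0.54,"ax": 0,"ay": 0,"az": -3.41,"hand": 85},
  {"x": 4.88,"y": 1.7,"z": 0.54,"ax": 0,"ay": 0,"az": -3.41,"hand": 85},
])

```text
clock: 1.6
eef_pos: [441.8, -11.1, 129.8]
tcp_rot: [-3.141, -0.0, 1.817]
contact_force: [-0.1, -0.2, 0.6]
opening: 0.993
grasp_force: 0.0
```

Run:
```python
from go import *
from rig import imaging
import cv2
show()
c0=imaging.camera_info('wrist'); im=imaging.grab_frame('wrist'); cv2.imwrite('pics/w1.png',im[:,:,::-1])
np.savez('w1.npz',**{k:np.array(c0[k]) for k in('mtx','R','t')}); print(c0)
f=c0['mtx'][0][0]
def pw(X):
    q=np.array(c0['R'])@X+c0['t']; th=np.arctan2(np.hypot(q[0],q[1]),q[2]); u=q[:2]/np.hypot(q[0],q[1]); return (u*th*f+[c0['mtx'][0][2],c0['mtx'][1][2]]).round(0)
for P in [(65,-15,4),(65,15,4),(-65,-15,30),(-65,15,30)]: print(P,pw(T(W,P)[0]))
```

```text
1.6 [441.8 -11.1 129.8] [-3.141 -0.     1.817] F [-0.1 -0.2  0.6] op 0.993 g 0.0 q [-0.03  0.16  2.08 -0.    0.91 -0.27]
{'mtx': array([[371.64829954,   0.        , 323.04421622],
       [  0.        , 371.64829954, 235.42376878],
       [  0.        ,   0.        ,   1.        ]]), 'R': array([[ 0.96962848,  0.24457832, -0.0014336 ],
       [ 0.23551283, -0.93207496,  0.27526346],
       [ 0.06598725, -0.26724092, -0.96136776]]), 't': array([-424.87611472, -130.72020007,  279.81814606])}
(65, -15, 4) [342.  81.]
(65, 15, 4) [304.  81.]
(-65, -15, 30) [343. 248.]
(-65, 15, 30) [304. 248.]
```

View pics/w1.png

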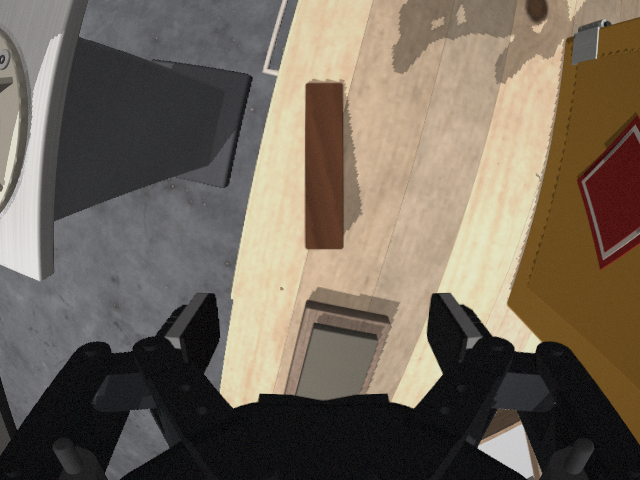

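The wrist view shows the wedge at columns 305-343, rows 82-248, within about a pixel of the prediction. I'll go down and grip it.

Run:
```python
from go import *
g=T(W,(-45,0,0))[0]
print(rel([g[0],g[1],3],down(W[2])))
```

```text
[0.05, 0.01, 2.54, -0.01, 0.0, -0.03]
```

>>> drive_tool([
  {"x": 0.05,"y": 0,"z": 1,"ax": 0,"ay": 0,"az": 0,"hand": 60},
  {"x": 0.05,"y": 0,"z": 1.9,"ax": 0,"ay": 0,"az": 0,"hand": 60},
  {"x": 0.05,"y": 0,"z": 2.35,"ax": 0,"ay": 0,"az": 0,"hand": 50},
  {"x": 0.05,"y": 0,"z": 2.54,"ax": 0,"ay": 0,"az": 0,"hand": 20},
  {"x": 0.05,"y": 0,"z": 2.54,"ax": 0,"ay": 0,"az": 0,"hand": 20},
  {"x": 0.05,"y": 0,"z": 2.54,"ax": 0,"ay": 0,"az": 0,"hand": 20},
  {"x": 0.05,"y": 0,"z": 2.54,"ax": 0,"ay": 0,"az": 0,"hand": 20},
  {"x": 0.05,"y": 0,"z": 2.54,"ax": 0,"ay": 0,"az": 0,"hand": 20},
], grip_force=90)

```text
clock: 2.45
eef_pos: [442.0, -10.2, 4.3]
tcp_rot: [3.139, 0.001, 1.814]
contact_force: [-0.7, 0.9, 0.3]
opening: 0.232
grasp_force: 0.0
```

Run:
```python
from go import *
show()
```

```text
2.45 [442.  -10.2   4.3] [3.139e+00 1.000e-03 1.814e+00] F [-0.7  0.9  0.3] op 0.232 g 0.0 q [-0.03  0.38  2.16 -0.    0.6  -0.27]
```

Run:
```python
from go import *
from rig import imaging
import cv2
a=imaging.grab_frame('wrist'); b=imaging.grab_frame('top')
m=np.hstack([cv2.resize(a,(400,300)),cv2.resize(b[250:450,230:497],(400,300))]); cv2.imwrite('pics/m2.png',m[:,:,::-1])
show()
```

```text
2.55 [441.8 -10.    3.9] [3.14  0.    1.814] F [0.3 0.2 1. ] op 0.232 g 0.0 q [-0.03  0.38  2.16  0.    0.6  -0.27]
```

View pics/m2.png

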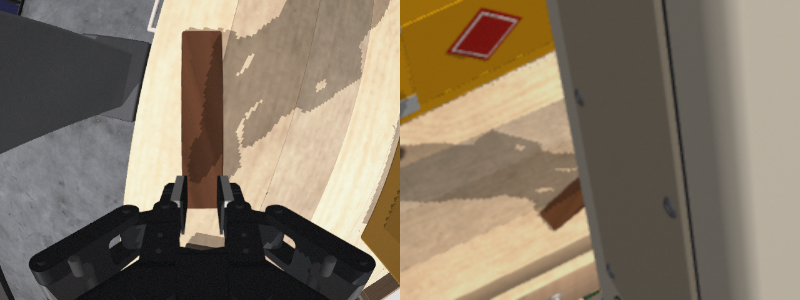

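The wrist half shows the wedge between the pads, with its heel at about (203,208). The top half shows its toe at (555,225), and the arm hides the rest. I'll close fully to test the grip.

>>> drive_tool([
  {"x": 0,"y": 0,"z": 0,"ax": 0,"ay": 0,"az": 0,"hand": 0},
  {"x": 0,"y": 0,"z": 0,"ax": 0,"ay": 0,"az": 0,"hand": 0},
  {"x": 0,"y": 0,"z": 0,"ax": 0,"ay": 0,"az": 0,"hand": 0},
], grip_force=90)

```text
clock: 2.85
eef_pos: [441.1, -9.9, 3.2]
tcp_rot: [3.142, 0.0, 1.814]
contact_force: [-0.4, 0.3, -0.2]
opening: 0.003
grasp_force: 0.0
```

Run:
```python
from go import *
from rig import imaging
import cv2
show()
c0=imaging.camera_info('wrist'); im=imaging.grab_frame('wrist'); cv2.imwrite('pics/w3.png',im[:,:,::-1])
# dark brown wedge mask, back-project to z plane
hsv=cv2.cvtColor(im,cv2.COLOR_RGB2HSV); m=((hsv[...,0]<12)&(hsv[...,1]>120)&(hsv[...,2]>35)&(hsv[...,2]<150)).astype(np.uint8)
m=cv2.morphologyEx(m,cv2.MORPH_OPEN,np.ones((5,5)))
n,l,st,ce=cv2.connectedComponentsWithStats(m); 
for i in np.argsort(-st[1:,4])[:4]+1: print(st[i],ce[i].round(0))
def pw(X):
    q=np.array(c0['R'])@X+c0['t']; th=np.arctan2(np.hypot(q[0],q[1]),q[2]); u=q[:2]/np.hypot(q[0],q[1]); return (u*th*c0['mtx'][0][0]+[c0['mtx'][0][2],c0['mtx'][1][2]]).round(0)
for P in [(65,-15,4),(65,15,4),(-65,-15,30),(-65,15,30)]: print(P,pw(T(W,P)[0]))
```

```text
2.85 [441.1  -9.9   3.2] [3.142 0.    1.814] F [-0.4  0.3 -0.2] op 0.003 g 0.0 q [-0.03  0.38  2.16 -0.    0.59 -0.27]
[  292    50    67   243 11208] [321. 167.]
[340 222  10  10  73] [344. 227.]
[347  98   6   5  30] [350. 100.]
[351  91   6   5  30] [354.  93.]
(65, -15, 4) [355.  48.]
(65, 15, 4) [290.  48.]
(-65, -15, 30) [356. 335.]
(-65, 15, 30) [291. 335.]
```

Run:
```python
from go import *
from rig import imaging
import cv2
c0=imaging.camera_info('wrist')
def pw(X):
    q=np.array(c0['R'])@X+c0['t']; th=np.arctan2(np.hypot(q[0],q[1]),q[2]); u=q[:2]/np.hypot(q[0],q[1]); return (u*th*c0['mtx'][0][0]+[c0['mtx'][0][2],c0['mtx'][1][2]]).round(0)
p,R,s=cur()
for d in ([0,0,0],[0,0,-19],[11,0,0],[-11,0,0],[11,0,-19],[-11,0,-19]): print(d,(p+R.apply(d)).round(0),pw(p+R.apply(d)))
print('heel',T(W,(-65,0,30)),'cam pos',-np.array(c0['R']).T@c0['t'])
im=cv2.imread('pics/w3.png')[180:480,180:460]; cv2.imwrite('pics/w3c.png',cv2.resize(im,None,fx=2,fy=2))
```

```text
[0, 0, 0] [441. -10.   3.] [324. 274.]
[0, 0, -19] [441. -10.  22.] [324. 289.]
[11, 0, 0] [438.   1.   3.] [324. 253.]
[-11, 0, 0] [444. -21.   3.] [324. 293.]
[11, 0, -19] [438.   1.  22.] [324. 267.]
[-11, 0, -19] [444. -21.  22.] [324. 310.]
heel [[445.7029915  -29.19459141  30.        ]] cam pos [423.66808768  58.05504414 177.77931566]
```

View pics/w3c.png

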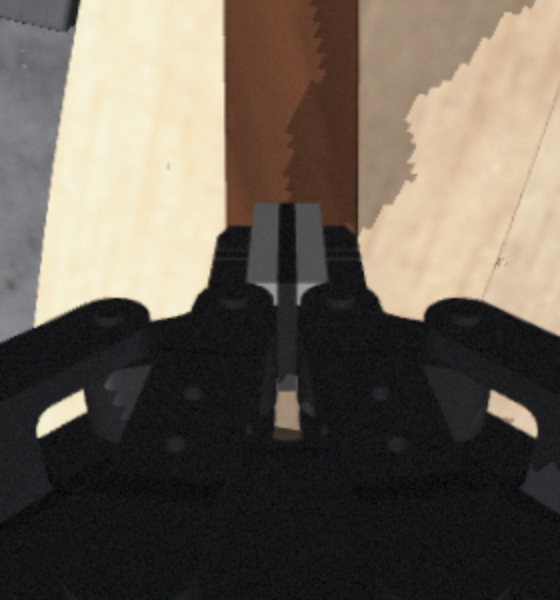

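The shut fingers show at about (286,205) in the crop, over the wedge and not beside it. The geometry puts the real tips about 36 mm short of the reported TCP along the tool axis, which agrees with the empty closure. I'll treat the tool as about 36 mm shorter, open, and feel my way down.

>>> drive_tool([
  {"x": 0,"y": 0,"z": 0,"ax": 0,"ay": 0,"az": 0,"hand": 60},
  {"x": 0,"y": 0,"z": 0,"ax": 0,"ay": 0,"az": 0,"hand": 60},
  {"x": 0,"y": 0,"z": 0,"ax": 0,"ay": 0,"az": 0,"hand": 60},
  {"x": 0,"y": 0,"z": 0.2,"ax": 0,"ay": 0,"az": 0,"hand": 60},
  {"x": 0,"y": 0,"z": 0.4,"ax": 0,"ay": 0,"az": 0,"hand": 60},
  {"x": 0,"y": 0,"z": 0.56,"ax": 0,"ay": 0,"az": 0,"hand": 60},
  {"x": 0,"y": 0,"z": 0.56,"ax": 0,"ay": 0,"az": 0,"hand": 60},
])

```text
clock: 3.6
eef_pos: [439.9, -10.0, -26.3]
tcp_rot: [-3.139, -0.001, 1.814]
contact_force: [0.3, 0.2, 0.8]
opening: 0.705
grasp_force: 0.0
```

Run:
```python
from go import *
show()
```

```text
3.6 [439.9 -10.  -26.3] [-3.139e+00 -1.000e-03  1.814e+00] F [0.3 0.2 0.8] op 0.705 g 0.0 q [-0.03  0.45  2.17  0.    0.53 -0.27]
```

>>> drive_tool([
  {"x": 0,"y": 0,"z": 0.1,"ax": 0,"ay": 0,"az": 0,"hand": 45},
  {"x": 0,"y": 0,"z": 0.1,"ax": 0,"ay": 0,"az": 0,"hand": 15},
  {"x": 0,"y": 0,"z": 0.1,"ax": 0,"ay": 0,"az": 0,"hand": 15},
  {"x": 0,"y": 0,"z": 0.1,"ax": 0,"ay": 0,"az": 0,"hand": 15},
  {"x": 0,"y": 0,"z": 0.1,"ax": 0,"ay": 0,"az": 0,"hand": 15},
], grip_force=90)

```text
clock: 4.1
eef_pos: [441.2, -10.0, -29.7]
tcp_rot: [3.141, 0.0, 1.814]
contact_force: [0.2, 0.5, -0.5]
opening: 0.33
grasp_force: 88.6
```

Run:
```python
from go import *
show()
```

```text
4.1 [441.2 -10.  -29.7] [3.141 0.    1.814] F [ 0.2  0.5 -0.5] op 0.33 g 88.6 q [-0.03  0.45  2.17 -0.    0.51 -0.27]
```

Run:
```python
from go import *
g=T(c,(48,-80,0))[0]; print(g, c[2]+np.pi)
print(rel([441,-10,270],down(2.3)))
print(rel([g[0],g[1],270],down(c[2]+np.pi),([441,-10,270],down(2.3))))
```

```text
[773.31057196  12.29467573   0.        ] 3.2213033536222615
[0.0, -0.0, -5.99, 0.0, 0.0, -4.64]
[-4.1, 5.25, 0.0, 0.0, 0.0, -8.8]
```

>>> drive_tool([
  {"x": 0,"y": 0,"z": -1,"ax": 0,"ay": 0,"az": 0,"hand": 15},
  {"x": 0,"y": 0,"z": -2,"ax": 0,"ay": 0,"az": -1,"hand": 15},
  {"x": 0,"y": 0,"z": -3,"ax": 0,"ay": 0,"az": -2.2,"hand": 15},
  {"x": 0,"y": 0,"z": -4,"ax": 0,"ay": 0,"az": -3.4,"hand": 15},
  {"x": 0,"y": 0,"z": -5,"ax": 0,"ay": 0,"az": -4.64,"hand": 15},
  {"x": 0,"y": 0,"z": -6,"ax": 0,"ay": 0,"az": -4.64,"hand": 15},
  {"x": 0,"y": 0,"z": -6,"ax": 0,"ay": 0,"az": -4.64,"hand": 15},
])

```text
clock: 4.8
eef_pos: [444.7, -10.1, 277.0]
tcp_rot: [3.133, 0.008, 2.3]
contact_force: [0.7, 0.7, -1.5]
opening: 0.334
grasp_force: 88.9
```

>>> drive_tool([
  {"x": -0.5,"y": 0.65,"z": 0,"ax": 0,"ay": 0,"az": -1.2,"hand": 15},
  {"x": -1.0,"y": 1.3,"z": 0,"ax": 0,"ay": 0,"az": -2.4,"hand": 15},
  {"x": -1.5,"y": 1.95,"z": 0,"ax": 0,"ay": 0,"az": -3.6,"hand": 15},
  {"x": -2.0,"y": 2.6,"z": 0,"ax": 0,"ay": 0,"az": -4.8,"hand": 15},
  {"x": -2.6,"y": 3.3,"z": 0,"ax": 0,"ay": 0,"az": -6.0,"hand": 15},
  {"x": -3.2,"y": 4.0,"z": 0,"ax": 0,"ay": 0,"az": -7.2,"hand": 15},
  {"x": -3.7,"y": 4.65,"z": 0,"ax": 0,"ay": 0,"az": -8.4,"hand": 15},
  {"x": -4.1,"y": 5.25,"z": 0,"ax": 0,"ay": 0,"az": -8.8,"hand": 15},
])

```text
clock: 5.6
eef_pos: [774.9, 11.8, 268.6]
tcp_rot: [-3.142, -0.001, -3.058]
contact_force: [0.3, 0.2, -0.9]
opening: 0.335
grasp_force: 89.0
```

Run:
```python
from go import *
show()
g=T(c,(48,-80,0))[0]
print(rel([g[0],g[1],220],down(c[2]+np.pi)))
from rig import imaging
import cv2
b=imaging.grab_frame('top'); a=imaging.grab_frame('scene')
m=np.hstack([cv2.resize(b[60:280,130:370],(400,367)),cv2.resize(a[100:320,250:490],(400,367))]); cv2.imwrite('pics/m4.png',m[:,:,::-1])
```

```text
5.6 [774.9  11.8 268.6] [-3.142e+00 -1.000e-03 -3.058e+00] F [ 0.3  0.2 -0.9] op 0.335 g 89.0 q [ 0.01  0.55  1.18 -0.    1.42 -1.64]
[0.03, 0.01, 0.97, -0.0, -0.01, 0.04]
```

View pics/m4.png

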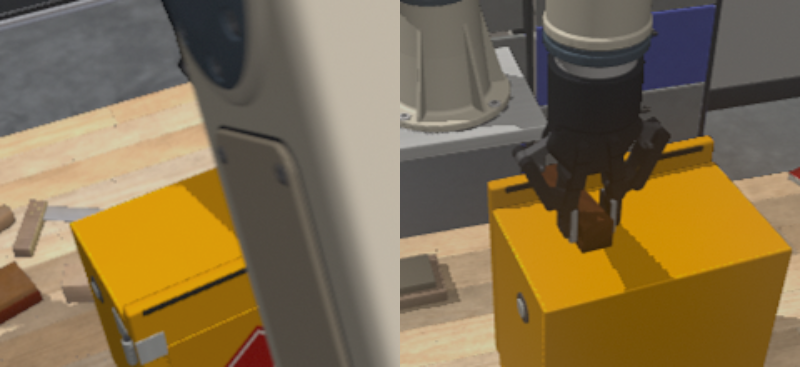

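The scene half shows the wedge held level above the cabinet top, heel at about (597,240) and toe towards the door lip.

>>> drive_tool([
  {"x": 0.03,"y": 0,"z": 0.6,"ax": 0,"ay": 0,"az": 0,"hand": 15},
  {"x": 0.03,"y": 0,"z": 0.98,"ax": 0,"ay": 0,"az": 0,"hand": 15},
  {"x": 0.03,"y": 0,"z": 0.98,"ax": 0,"ay": 0,"az": 0,"hand": 15},
])

```text
clock: 6.0
eef_pos: [769.1, 11.8, 216.8]
tcp_rot: [3.141, -0.007, -3.062]
contact_force: [-0.6, -0.1, 0.0]
opening: 0.33
grasp_force: 88.9
```

```bash
cat >> go.py <<'E'
def door(th,D,L=210,z=220):
    q=T(c,(-90-L*np.sin(th)+D*np.cos(th),130-L*np.cos(th)-D*np.sin(th),z))[0]; return q,down(c[2]+np.pi-th)
E
python3 - <<'E'
from go import *
show()
for th,D in [(0,125),(0,118),(.1,118),(.22,118),(.34,118),(.46,118),(.58,118),(.7,118)]: print(rel(*door(th,D)))
b=door(.7,118)
for th in (.82,.94,1.06,1.18,1.3,1.42,1.52,1.6): print(rel(*door(th,118),b))
E
```

```text
6.0 [769.1  11.8 216.8] [ 3.141 -0.007 -3.062] F [-0.6 -0.1  0. ] op 0.33 g 88.9 q [ 0.01  0.57  1.25 -0.    1.33 -1.64]
[0.18, 0.0, -0.06, 0.0, -0.07, -0.0]
[0.32, 0.0, -0.06, 0.0, -0.07, -0.0]
[0.75, -0.21, -0.06, 0.0, -0.07, 0.95]
[1.29, -0.41, -0.05, -0.0, -0.07, 2.1]
[1.85, -0.54, -0.05, -0.01, -0.07, 3.24]
[2.43, -0.61, -0.05, -0.01, -0.07, 4.39]
[3.0, -0.6, -0.04, -0.02, -0.07, 5.53]
[3.58, -0.53, -0.04, -0.02, -0.07, 6.68]
[0.52, -0.25, -0.0, -0.0, -0.0, 1.15]
[1.07, -0.44, -0.0, -0.0, -0.0, 2.29]
[1.63, -0.56, -0.0, 0.0, -0.0, 3.44]
[2.21, -0.62, -0.0, 0.0, -0.0, 4.58]
[2.78, -0.6, -0.0, 0.0, -0.0, 5.73]
[3.36, -0.51, -0.0, 0.0, -0.0, 6.88]
[3.82, -0.39, -0.0, 0.0, -0.0, 7.83]
[4.18, -0.26, -0.0, 0.0, -0.0, 8.59]
```

>>> drive_tool([
  {"x": 0.18,"y": 0,"z": -0.04,"ax": 0,"ay": 0,"az": 0,"hand": 15},
  {"x": 0.32,"y": 0,"z": -0.04,"ax": 0,"ay": 0,"az": 0,"hand": 15},
  {"x": 0.75,"y": -0.21,"z": -0.04,"ax": 0,"ay": 0,"az": 0.95,"hand": 15},
  {"x": 1.29,"y": -0.41,"z": -0.04,"ax": 0,"ay": 0,"az": 2.1,"hand": 15},
  {"x": 1.85,"y": -0.54,"z": -0.04,"ax": 0,"ay": 0,"az": 3.24,"hand": 15},
  {"x": 2.43,"y": -0.61,"z": -0.04,"ax": 0,"ay": 0,"az": 4.39,"hand": 15},
  {"x": 3.0,"y": -0.6,"z": -0.04,"ax": 0,"ay": 0,"az": 5.53,"hand": 15},
  {"x": 3.58,"y": -0.53,"z": -0.04,"ax": 0,"ay": 0,"az": 6.68,"hand": 15},
])

```text
clock: 6.8
eef_pos: [595.2, -29.9, 225.2]
tcp_rot: [3.14, 0.004, 2.516]
contact_force: [1.0, -2.1, 0.2]
opening: 0.333
grasp_force: 88.9
```

Run:
```python
from go import *
show()
print(rel(*door(.7,118)))
for th in (.82,.94,1.06,1.18,1.3,1.42,1.52,1.6): print(rel(*door(th,118)))
```

```text
6.8 [595.2 -29.9 225.2] [3.14  0.004 2.516] F [ 1.  -2.1  0.2] op 0.333 g 88.9 q [-0.05  0.28  1.67 -0.    1.18 -1.  ]
[0.05, -0.01, 0.1, 0.01, 0.04, -0.05]
[0.57, -0.26, 0.1, 0.02, 0.04, 1.1]
[1.11, -0.45, 0.1, 0.02, 0.04, 2.25]
[1.68, -0.58, 0.1, 0.02, 0.04, 3.39]
[2.25, -0.63, 0.09, 0.02, 0.04, 4.54]
[2.83, -0.62, 0.09, 0.03, 0.04, 5.68]
[3.4, -0.54, 0.09, 0.03, 0.03, 6.83]
[3.87, -0.42, 0.09, 0.03, 0.03, 7.78]
[4.23, -0.29, 0.09, 0.03, 0.03, 8.55]
```

>>> drive_tool([
  {"x": 0.57,"y": -0.26,"z": 0.1,"ax": 0,"ay": 0,"az": 1.1,"hand": 15},
  {"x": 1.11,"y": -0.45,"z": 0.1,"ax": 0,"ay": 0,"az": 2.25,"hand": 15},
  {"x": 1.68,"y": -0.58,"z": 0.1,"ax": 0,"ay": 0,"az": 3.39,"hand": 15},
  {"x": 2.25,"y": -0.63,"z": 0.1,"ax": 0,"ay": 0,"az": 4.54,"hand": 15},
  {"x": 2.83,"y": -0.62,"z": 0.1,"ax": 0,"ay": 0,"az": 5.68,"hand": 15},
  {"x": 3.4,"y": -0.54,"z": 0.1,"ax": 0,"ay": 0,"az": 6.83,"hand": 15},
  {"x": 3.87,"y": -0.42,"z": 0.1,"ax": 0,"ay": 0,"az": 7.78,"hand": 15},
  {"x": 4.23,"y": -0.29,"z": 0.1,"ax": 0,"ay": 0,"az": 8.55,"hand": 15},
])

```text
clock: 7.6
eef_pos: [414.0, 82.3, 219.6]
tcp_rot: [3.139, 0.001, 1.623]
contact_force: [0.0, -2.9, -0.0]
opening: 0.334
grasp_force: 89.0
```

Run:
```python
from go import *
show()
for th in (1.62,1.66): print(rel(*door(th,118)))
for z in (215,170,130,90,50,10,0,-12): print(rel(*door(1.66,118,z=z)))
```

```text
7.6 [414.   82.3 219.6] [3.139e+00 1.000e-03 1.623e+00] F [ 0.  -2.9 -0. ] op 0.334 g 89.0 q [ 0.19  0.    2.02 -0.    1.12  0.14]
[0.08, -0.02, -0.01, 0.03, 0.01, 0.2]
[0.25, -0.11, -0.01, 0.03, 0.01, 0.59]
[0.25, -0.11, 0.09, 0.03, 0.01, 0.59]
[0.25, -0.11, 0.99, 0.03, 0.01, 0.59]
[0.25, -0.11, 1.79, 0.03, 0.01, 0.59]
[0.25, -0.12, 2.59, 0.03, 0.01, 0.59]
[0.26, -0.12, 3.39, 0.03, 0.01, 0.59]
[0.26, -0.12, 4.19, 0.03, 0.01, 0.59]
[0.26, -0.12, 4.39, 0.03, 0.01, 0.59]
[0.26, -0.12, 4.63, 0.03, 0.01, 0.59]
```

>>> drive_tool([
  {"x": 0.25,"y": -0.11,"z": 0.1,"ax": 0,"ay": 0,"az": 0.59,"hand": 15},
  {"x": 0.25,"y": -0.11,"z": 0.9,"ax": 0,"ay": 0,"az": 0.59,"hand": 15},
  {"x": 0.25,"y": -0.11,"z": 1.8,"ax": 0,"ay": 0,"az": 0.59,"hand": 15},
  {"x": 0.25,"y": -0.11,"z": 2.6,"ax": 0,"ay": 0,"az": 0.59,"hand": 15},
  {"x": 0.25,"y": -0.11,"z": 3.4,"ax": 0,"ay": 0,"az": 0.59,"hand": 15},
  {"x": 0.25,"y": -0.11,"z": 4.1,"ax": 0,"ay": 0,"az": 0.59,"hand": 15},
  {"x": 0.25,"y": -0.11,"z": 4.5,"ax": 0,"ay": 0,"az": 0.59,"hand": 15},
  {"x": 0.25,"y": -0.11,"z": 4.5,"ax": 0,"ay": 0,"az": 0.59,"hand": 15},
])

```text
clock: 8.4
eef_pos: [407.5, 93.8, -7.8]
tcp_rot: [-3.139, 0.001, 1.565]
contact_force: [-0.2, -3.4, -1.4]
opening: 0.33
grasp_force: 88.8
```

Run:
```python
from go import *
show()
for th in (1.66,1.72): print(rel(*door(th,118,z=-6)))
```

```text
8.4 [407.5  93.8  -7.8] [-3.139e+00  1.000e-03  1.565e+00] F [-0.2 -3.4 -1.4] op 0.33 g 88.8 q [ 0.22  0.38  2.21 -0.    0.55  0.23]
[0.02, 0.01, -0.04, -0.02, 0.01, 0.03]
[0.27, -0.13, -0.04, -0.02, 0.01, 0.61]
```

>>> drive_tool([
  {"x": 0.1,"y": -0.04,"z": 0,"ax": 0,"ay": 0,"az": 0.25,"hand": 15},
  {"x": 0.2,"y": -0.1,"z": 0,"ax": 0,"ay": 0,"az": 0.5,"hand": 15},
  {"x": 0.27,"y": -0.13,"z": 0,"ax": 0,"ay": 0,"az": 0.61,"hand": 15},
  {"x": 0.27,"y": -0.13,"z": 0,"ax": 0,"ay": 0,"az": 0.61,"hand": 15},
])

```text
clock: 8.8
eef_pos: [403.2, 108.4, -5.4]
tcp_rot: [3.139, -0.001, 1.501]
contact_force: [-1.0, -3.1, 1.0]
opening: 0.334
grasp_force: 89.0
```

Run:
```python
from go import *
show()
```

```text
8.8 [403.2 108.4  -5.4] [ 3.139e+00 -1.000e-03  1.501e+00] F [-1.  -3.1  1. ] op 0.334 g 89.0 q [ 0.26  0.38  2.22 -0.    0.55  0.33]
```

>>> drive_tool([
  {"x": 0.04,"y": 0,"z": 0,"ax": 0,"ay": 0,"az": 0,"hand": 15},
  {"x": 0.08,"y": 0,"z": 0,"ax": 0,"ay": 0,"az": 0,"hand": 15},
  {"x": 0.08,"y": 0,"z": 0,"ax": 0,"ay": 0,"az": 0,"hand": 15},
])

```text
clock: 9.1
eef_pos: [403.1, 111.5, -6.3]
tcp_rot: [3.141, 0.001, 1.501]
contact_force: [0.9, -10.8, 5.1]
opening: 0.331
grasp_force: 89.7
```

>>> drive_tool([
  {"x": -0.02,"y": 0,"z": 0.46,"ax": 0,"ay": 0,"az": 0,"hand": 15},
  {"x": 0.25,"y": 0,"z": 0.48,"ax": 0,"ay": 0,"az": 0,"hand": 15},
  {"x": 0.55,"y": 0,"z": 0.48,"ax": 0,"ay": 0,"az": 0,"hand": 15},
  {"x": 0.7,"y": 0,"z": 0.48,"ax": 0,"ay": 0,"az": 0,"hand": 15},
  {"x": 0.74,"y": 0,"z": 0.48,"ax": 0,"ay": 0,"az": 0,"hand": 15},
  {"x": 0.74,"y": 0,"z": 0.48,"ax": 0,"ay": 0,"az": 0,"hand": 15},
])

```text
clock: 9.7
eef_pos: [401.7, 145.3, -31.0]
tcp_rot: [-3.135, 0.006, 1.503]
contact_force: [-2.2, -30.7, 13.3]
opening: 0.331
grasp_force: 94.3
```

Run:
```python
from go import *
show()
```

```text
9.7 [401.7 145.3 -31. ] [-3.135  0.006  1.503] F [ -2.2 -30.7  13.3] op 0.331 g 94.3 q [ 0.35  0.45  2.2  -0.01  0.51  0.42]
```

>>> drive_tool([
  {"x": 0,"y": 0,"z": 0,"ax": 0,"ay": 0,"az": 0,"hand": 15},
  {"x": 0,"y": 0,"z": 0,"ax": 0,"ay": 0,"az": 0,"hand": 60},
  {"x": 0,"y": 0,"z": 0,"ax": 0,"ay": 0,"az": 0,"hand": 60},
  {"x": 0,"y": 0,"z": 0,"ax": 0,"ay": 0,"az": 0,"hand": 60},
  {"x": 0,"y": 0,"z": -0.4,"ax": 0,"ay": 0,"az": 0,"hand": 60},
  {"x": 0,"y": 0,"z": -1.2,"ax": 0,"ay": 0,"az": 0,"hand": 60},
  {"x": -1,"y": 0,"z": -2,"ax": 0,"ay": 0,"az": 0,"hand": 85},
  {"x": -2,"y": 0,"z": -3,"ax": 0,"ay": 0,"az": 0,"hand": 85},
])

```text
clock: 10.5
eef_pos: [400.1, 73.9, 96.4]
tcp_rot: [3.141, -0.0, 1.504]
contact_force: [0.8, 0.5, 0.4]
opening: 0.989
grasp_force: 0.0
```

>>> drive_tool([
  {"x": -3,"y": 0,"z": -1,"ax": 0,"ay": 0,"az": 0,"hand": 85},
  {"x": -5,"y": 0,"z": -1,"ax": 0,"ay": 0,"az": 0,"hand": 85},
  {"x": -6,"y": 0,"z": -1,"ax": 0,"ay": 0,"az": 0,"hand": 85},
  {"x": -6,"y": 0,"z": -1,"ax": 0,"ay": 0,"az": 0,"hand": 85},
  {"x": -6,"y": 0,"z": -1,"ax": 0,"ay": 0,"az": 0,"hand": 85},
  {"x": -6,"y": 0,"z": -1,"ax": 0,"ay": 0,"az": 0,"hand": 85},
])

```text
clock: 11.1
eef_pos: [379.4, -222.4, 145.2]
tcp_rot: [3.14, 0.0, 1.501]
contact_force: [1.1, -0.4, 0.6]
opening: 0.997
grasp_force: 0.0
```

Run:
```python
from go import *
from rig import imaging
import cv2
show()
b=imaging.grab_frame('top'); a=imaging.grab_frame('wrist')
m=np.hstack([cv2.resize(b[130:450,130:450],(500,500)),cv2.resize(a,(300,225)).repeat(1,0) if 0 else cv2.copyMakeBorder(cv2.resize(a,(300,225)),0,275,0,0,cv2.BORDER_CONSTANT)]); cv2.imwrite('pics/m5.png',m[:,:,::-1])
cv2.imwrite('pics/top5.png',b[:,:,::-1])
```

```text
11.1 [ 379.4 -222.4  145.2] [3.14  0.    1.501] F [ 1.1 -0.4  0.6] op 0.997 g 0.0 q [-0.53  0.13  2.07  0.    0.94 -0.46]
```

View pics/m5.png

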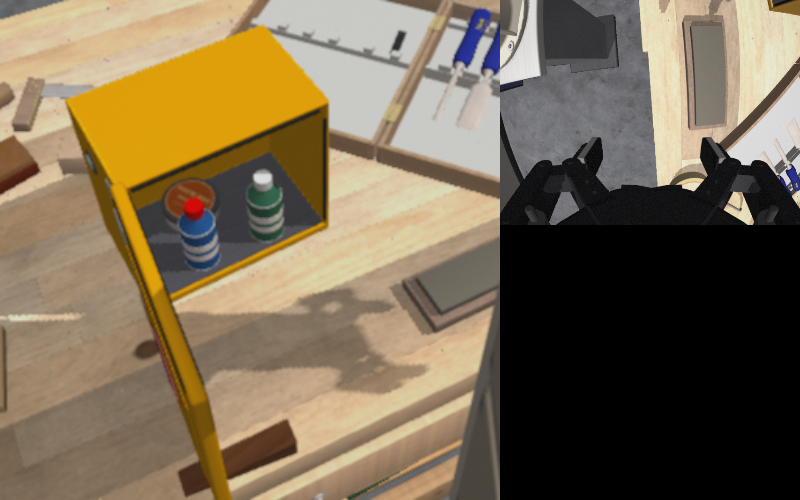

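The top half shows the door past square, with the wedge under it at (235,455). The green can is on the right, cap at (263,178), and the blue can is on the left, cap at (193,208). The stone hasn't moved. Next I'll locate the green can and fit the arm kinematics to find a reachable tilted grasp.

Run:
```python
from go import *
from fit import proj,CI
import cv2
im=cv2.imread('pics/top5.png'); hsv=cv2.cvtColor(im,cv2.COLOR_BGR2HSV)
def ray(u,v,z):
    proj('top',np.zeros((1,3))); k=CI['top']; R=np.array(k['R']); o=-R.T@k['t']; d=R.T@np.linalg.inv(k['mtx'])@[u,v,1]; return o+d*(z-o[2])/d[2]
def blob(m,box):
    z=np.zeros(m.shape,np.uint8); x0,y0,x1,y1=box; z[y0:y1,x0:x1]=m[y0:y1,x0:x1]
    n,l,st,ce=cv2.connectedComponentsWithStats(z); i=1+st[1:,4].argmax(); return st[i],ce[i]
st,ce=blob((hsv[...,1]<60)&(hsv[...,2]>110),(285,230,312,254)); print('cap',st,ce,ray(*ce,112))
st,ce=blob((hsv[...,0]>50)&(hsv[...,0]<95)&(hsv[...,1]>60),(280,235,320,295)); print('green',st,ce)
st,ce=blob((((hsv[...,0]<8)|(hsv[...,0]>172))&(hsv[...,1]>170)),(240,250,270,275)); print('red',st,ce,ray(*ce,112))
for P in [(-45,-50,122),(-45,-50,112),(-45,-50,14),(-45,45,112),(-80,-124,14),(-80,124,14)]: print(P,T(c,P).round(1),proj('top',T(c,P)).round(1))
# planar kin
q=np.array([[.353,1.633,np.hypot(158.7,604.5),198.6],[.06,2.11,np.hypot(329.8,243.3),157],[.16,2.08,442,129.8],[.38,2.16,442,3.9],[.45,2.17,441.3,-29.7],[.55,1.18,775,268.6],[.28,1.67,596,225.2],[0,2.02,np.hypot(414,82.3),219.6],[.38,2.21,np.hypot(407.5,93.8),-7.8],[.13,2.07,np.hypot(379.4,222.4),145.2]])
from scipy.optimize import least_squares
f=lambda p:np.r_[p[0]+p[2]*np.sin(q[:,0])+p[3]*np.sin(q[:,0]+q[:,1]+p[4])-q[:,2],p[1]+p[2]*np.cos(q[:,0])+p[3]*np.cos(q[:,0]+q[:,1]+p[4])-q[:,3]]
s=least_squares(f,[0,100,400,400,0],x_scale=[50,50,100,100,.2]); print(s.x,np.abs(s.fun).max())
```

```text
cap [292 239  13  13 131] [298.2519084  244.70229008] [677.99827609  30.55029618 112.        ]
green [289 247  20  15 193] [298.74611399 255.2642487 ]
red [247 256  14  15 155] [253.50322581 262.90322581] [675.02273275 124.93200681 112.        ]
(-45, -50, 122) [[678.2  34.8 122. ]] [[295.9 242. ]]
(-45, -50, 112) [[678.2  34.8 112. ]] [[296.2 245.4]]
(-45, -50, 14) [[678.2  34.8  14. ]] [[298.9 275.8]]
(-45, 45, 112) [[670.7 129.5 112. ]] [[252.1 265.4]]
(-80, -124, 14) [[649.2 -41.8  14. ]] [[338.  272.5]]
(-80, 124, 14) [[629.5 205.5  14. ]] [[229.1 325.3]]
[-2.00894564e+00 -7.65669777e+01  5.64324206e+02  5.01266436e+02
  1.15796568e-01] 3.5585506907211766
```

```bash
cat > kin.py <<'E'
from go import *
from scipy.optimize import least_squares
K=dict(r0=-2.0,z0=-76.6,a=564.3,b=501.3,off=.1158,Lt=250.)
Y=lambda a:Ro.from_euler('y',a); Z=lambda a:Ro.from_euler('z',a)
def fk(q,k=K):
    s=q[1]+q[2]; w=Z(q[0]).apply([k['r0']+k['a']*np.sin(q[1])+k['b']*np.sin(s+k['off']),0,k['z0']+k['Lt']+k['a']*np.cos(q[1])+k['b']*np.cos(s+k['off'])])
    R=Z(q[0])*Y(s)*Z(q[3])*Y(q[4])*Z(q[5]+np.pi/2); return w+R.apply([0,0,k['Lt']]),R
def ik(p,R,q0):
    f=lambda q:np.r_[(fk(q)[0]-p)/100,(fk(q)[1].inv()*R).as_rotvec()]
    s=least_squares(f,q0); return s.x,np.abs(s.fun).max()
def tilt(psi,beta):  # camera on the upper side
    z=np.array([np.cos(beta)*np.cos(psi),np.cos(beta)*np.sin(psi),-np.sin(beta)]); y=np.array([np.sin(psi),-np.cos(psi),0]); return Ro.from_matrix(np.c_[np.cross(y,z),y,z])
E
python3 - <<'E'
from kin import *
p,R,s=cur(); P,Q=fk(s['qpos']); print(P-p,(Q.inv()*R).as_rotvec())
print(rel([470,20,200],tilt(.06,1.3)))
E
```

```text
[-0.51973378 -1.30065686 -0.62544389] [-3.09864981e-16  4.47233396e-16  1.28706656e-18]
[5.04, 1.42, -1.09, -1.81, 2.12, 13.63]
```

>>> drive_tool([
  {"x": 1,"y": 0.28,"z": -0.5,"ax": -0.18,"ay": 0.21,"az": 1.36,"hand": 85},
  {"x": 2,"y": 0.56,"z": -1,"ax": -0.36,"ay": 0.42,"az": 2.73,"hand": 85},
  {"x": 3,"y": 0.85,"z": -1.09,"ax": -0.54,"ay": 0.64,"az": 4.1,"hand": 85},
  {"x": 4,"y": 1.1,"z": -1.09,"ax": -0.72,"ay": 0.85,"az": 5.45,"hand": 85},
  {"x": 5.04,"y": 1.42,"z": -1.09,"ax": -0.9,"ay": 1.06,"az": 6.8,"hand": 85},
  {"x": 5.04,"y": 1.42,"z": -1.09,"ax": -1.09,"ay": 1.27,"az": 8.2,"hand": 85},
  {"x": 5.04,"y": 1.42,"z": -1.09,"ax": -1.27,"ay": 1.48,"az": 9.5,"hand": 85},
  {"x": 5.04,"y": 1.42,"z": -1.09,"ax": -1.45,"ay": 1.7,"az": 10.9,"hand": 85},
])

```text
clock: 12.0
eef_pos: [468.1, 28.1, 199.1]
tcp_rot: [3.11, -0.215, 0.39]
contact_force: [0.0, 0.2, 1.1]
opening: 0.998
grasp_force: 0.0
```

Run:
```python
from kin import *
show(); print(rel([470,20,200],tilt(.06,1.3)))
```

```text
12.0 [468.1  28.1 199.1] [ 3.11  -0.215  0.39 ] F [0.  0.2 1.1] op 0.998 g 0.0 q [ 0.02 -0.02  2.11  0.06  0.84  1.16]
[-0.02, 0.16, -0.02, -0.46, 0.48, 3.07]
```

>>> drive_tool([
  {"x": 0,"y": 0.08,"z": 0,"ax": -0.2,"ay": 0.2,"az": 1.3,"hand": 85},
  {"x": 0,"y": 0.16,"z": 0,"ax": -0.4,"ay": 0.4,"az": 2.6,"hand": 85},
  {"x": 0,"y": 0.16,"z": 0,"ax": -0.46,"ay": 0.48,"az": 3.07,"hand": 85},
  {"x": 0,"y": 0.16,"z": 0,"ax": -0.46,"ay": 0.48,"az": 3.07,"hand": 85},
])

```text
clock: 12.4
eef_pos: [470.5, 19.4, 199.3]
tcp_rot: [3.14, -0.27, 0.064]
contact_force: [-0.8, 0.2, -0.5]
opening: 0.998
grasp_force: 0.0
```

Run:
```python
from kin import *
show(); p,R,s=cur(); 
for Lt in (180,220,260,300):
    k=dict(K,Lt=Lt); print(Lt,(fk(s['qpos'],k)[0]-p).round(1))
```

```text
12.4 [470.5  19.4 199.3] [ 3.14  -0.27   0.064] F [-0.8  0.2 -0.5] op 0.998 g 0.0 q [ 0.03 -0.05  2.15  0.01  0.77  1.53]
180 [-50.3  -4.5  -7.4]
220 [-39.6  -3.8  -5.9]
260 [-29.   -3.2  -4.5]
300 [-18.4  -2.6  -3.1]
```

```bash
sed -i 's/Lt=250\./Lt=369./' kin.py
python3 - <<'E'
from kin import *
p,R,s=cur(); print((fk(s['qpos'])[0]-p).round(1))
for b in (35,40,45,50,55,60):
  for G in ([678,32,74],[578,24,74],[481,-36,60]):
    r=tilt(.08,np.radians(b)); q,e=ik(np.array(G)+r.apply([0,0,55]),r,s['qpos']); print(b,G,q.round(2),round(e,4))
E
```

```text
[-0.  -1.5 -0.6]
35 [678, 32, 74] [ 0.03  0.63  2.21 -0.07 -0.66  1.6 ] 0.0
35 [578, 24, 74] [ 0.01  0.61  2.42 -0.08 -0.84  1.58] 0.0
35 [481, -36, 60] [-0.25  0.7   2.59 -0.3  -1.1   1.52] 0.0
40 [678, 32, 74] [ 0.03  0.59  2.18 -0.08 -0.5   1.61] 0.0
40 [578, 24, 74] [ 0.01  0.55  2.39 -0.08 -0.66  1.59] 0.0
40 [481, -36, 60] [-0.23  0.6   2.56 -0.3  -0.89  1.56] 0.0
45 [678, 32, 74] [ 0.03  0.56  2.14 -0.1  -0.35  1.63] 0.0
45 [578, 24, 74] [ 0.02  0.49  2.35 -0.09 -0.49  1.61] 0.0
45 [481, -36, 60] [-0.2   0.52  2.53 -0.31 -0.7   1.61] 0.0
50 [678, 32, 74] [ 0.03  0.53  2.1  -0.16 -0.19  1.69] 0.0
50 [578, 24, 74] [ 0.02  0.46  2.31 -0.12 -0.32  1.64] 0.0
50 [481, -36, 60] [-0.18  0.45  2.49 -0.35 -0.51  1.68] 0.0
55 [678, 32, 74] [ 0.04  0.52  2.05 -0.56 -0.05  2.1 ] 0.0
55 [578, 24, 74] [ 0.02  0.43  2.26 -0.2  -0.16  1.72] 0.0
55 [481, -36, 60] [-0.17  0.4   2.45 -0.43 -0.34  1.78] 0.0
60 [678, 32, 74] [0.04 0.52 2.   0.2  0.11 1.33] 0.0
60 [578, 24, 74] [ 0.03  0.42  2.21  1.9   0.03 -0.38] 0.0
60 [481, -36, 60] [-0.15  0.37  2.4  -0.66 -0.19  2.03] 0.0
```

```bash
cat > flip.py <<'E'
from kin import *
r=tilt(.08,np.radians(40))*Z(np.pi)   # camera below
G=np.array([530,20,150.])
qe,e=ik(G+r.apply([0,0,55]),r,[0,.4,2.3,3.1,.6,1.6])
def path(n=26):
    q0=np.load('q0.npy'); return [q0+(qe-q0)*t+np.array([-.45*np.sin(np.pi*t),0,0,0,0,0]) for t in np.arange(1,n+1)/n]
E
python3 - <<'E'
import numpy as np
from go import *
np.save('q0.npy',cur()[2]['qpos'])
from flip import *
print(qe.round(2),e)
P=path(); p0=fk(np.load('q0.npy'))
for i,q in enumerate(P):
    p,R=fk(q); 
    if i%2: print(i,q.round(2),p.round(0),'tipz',R.apply([0,0,1]).round(2))
b=cur()[:2]; f0=fk(np.load('q0.npy'))
for q in P[:8]: print(rel(*fk(q),f0))
E
```

```text
[0.   0.28 2.47 3.01 0.49 1.63] 2.2737367544323206e-15
1 [-0.08 -0.02  2.17  0.24  0.75  1.54] [467.  24. 183.] tipz [ 0.26  0.14 -0.95]
3 [-0.18  0.    2.2   0.47  0.73  1.55] [475.  26. 177.] tipz [ 0.3   0.25 -0.92]
5 [-0.27  0.03  2.22  0.7   0.71  1.56] [493.  23. 180.] tipz [ 0.38  0.33 -0.86]
7 [-0.35  0.05  2.25  0.93  0.68  1.56] [517.  12. 186.] tipz [ 0.48  0.37 -0.8 ]
9 [-0.4   0.08  2.27  1.17  0.66  1.57] [542.  -3. 195.] tipz [ 0.58  0.37 -0.73]
11 [-0.43  0.11  2.3   1.4   0.64  1.58] [565. -19. 202.] tipz [ 0.67  0.34 -0.66]
13 [-0.43  0.13  2.32  1.63  0.62  1.59] [584. -33. 207.] tipz [ 0.74  0.3  -0.61]
15 [-0.41  0.16  2.35  1.86  0.6   1.6 ] [598. -42. 206.] tipz [ 0.78  0.25 -0.57]
17 [-0.36  0.18  2.37  2.09  0.57  1.6 ] [607. -42. 199.] tipz [ 0.81  0.2  -0.55]
19 [-0.29  0.21  2.4   2.32  0.55  1.61] [610. -34. 186.] tipz [ 0.82  0.16 -0.55]
21 [-0.2   0.23  2.42  2.55  0.53  1.62] [605. -18. 167.] tipz [ 0.82  0.12 -0.56]
23 [-0.1   0.26  2.45  2.78  0.51  1.63] [593.   2. 143.] tipz [ 0.8   0.09 -0.6 ]
25 [0.   0.28 2.47 3.01 0.49 1.63] [572.  23. 115.] tipz [ 0.76  0.06 -0.64]
[-0.12, -0.07, 0.16, 0.62, -0.08, 1.35]
[-0.15, -0.13, 0.29, 1.22, -0.12, 2.73]
[-0.11, -0.16, 0.38, 1.8, -0.1, 4.11]
[-0.01, -0.16, 0.44, 2.36, -0.05, 5.49]
[0.15, -0.13, 0.47, 2.91, 0.04, 6.86]
[0.35, -0.07, 0.49, 3.45, 0.16, 8.21]
[0.58, 0.04, 0.49, 3.98, 0.31, 9.54]
[0.82, 0.17, 0.48, 4.49, 0.47, 10.84]
```

>>> drive_tool([
  {"x": -0.12,"y": -0.07,"z": 0.16,"ax": 0.62,"ay": -0.08,"az": 1.35,"hand": 85},
  {"x": -0.15,"y": -0.13,"z": 0.29,"ax": 1.22,"ay": -0.12,"az": 2.73,"hand": 85},
  {"x": -0.11,"y": -0.16,"z": 0.38,"ax": 1.8,"ay": -0.1,"az": 4.11,"hand": 85},
  {"x": -0.01,"y": -0.16,"z": 0.44,"ax": 2.36,"ay": -0.05,"az": 5.49,"hand": 85},
  {"x": 0.15,"y": -0.13,"z": 0.47,"ax": 2.91,"ay": 0.04,"az": 6.86,"hand": 85},
  {"x": 0.35,"y": -0.07,"z": 0.49,"ax": 3.45,"ay": 0.16,"az": 8.21,"hand": 85},
  {"x": 0.58,"y": 0.04,"z": 0.49,"ax": 3.98,"ay": 0.31,"az": 9.54,"hand": 85},
  {"x": 0.82,"y": 0.17,"z": 0.48,"ax": 4.49,"ay": 0.47,"az": 10.84,"hand": 85},
])

```text
clock: 13.2
eef_pos: [518.2, 12.7, 187.5]
tcp_rot: [-2.505, 0.06, -0.997]
contact_force: [0.0, -0.0, -0.2]
opening: 0.992
grasp_force: 0.0
```

Run:
```python
from flip import *
show()
for q in path()[7:16]: print(rel(*fk(q)))
```

```text
13.2 [518.2  12.7 187.5] [-2.505  0.06  -0.997] F [ 0.  -0.  -0.2] op 0.992 g 0.0 q [-0.35  0.06  2.24  0.91  0.69  1.55]
[-0.01, 0.03, 0.0, 0.1, 0.02, 0.24]
[0.24, -0.13, 0.0, 0.66, 0.16, 1.48]
[0.51, -0.29, -0.01, 1.21, 0.31, 2.68]
[0.77, -0.44, -0.02, 1.75, 0.44, 3.85]
[1.02, -0.56, -0.03, 2.26, 0.56, 4.98]
[1.26, -0.68, -0.03, 2.75, 0.65, 6.07]
[1.46, -0.77, -0.02, 3.2, 0.72, 7.13]
[1.63, -0.84, 0.01, 3.61, 0.78, 8.15]
[1.76, -0.89, 0.07, 3.98, 0.81, 9.14]
```

Following the planned path closely. Continuing.

>>> drive_tool([
  {"x": 0.24,"y": -0.13,"z": 0,"ax": 0.66,"ay": 0.16,"az": 1.48,"hand": 85},
  {"x": 0.51,"y": -0.29,"z": -0.01,"ax": 1.21,"ay": 0.31,"az": 2.68,"hand": 85},
  {"x": 0.77,"y": -0.44,"z": -0.02,"ax": 1.75,"ay": 0.44,"az": 3.85,"hand": 85},
  {"x": 1.02,"y": -0.56,"z": -0.03,"ax": 2.26,"ay": 0.56,"az": 4.98,"hand": 85},
  {"x": 1.26,"y": -0.68,"z": -0.03,"ax": 2.75,"ay": 0.65,"az": 6.07,"hand": 85},
  {"x": 1.46,"y": -0.77,"z": -0.02,"ax": 3.2,"ay": 0.72,"az": 7.13,"hand": 85},
  {"x": 1.63,"y": -0.84,"z": 0.01,"ax": 3.61,"ay": 0.78,"az": 8.15,"hand": 85},
  {"x": 1.76,"y": -0.89,"z": 0.07,"ax": 3.98,"ay": 0.81,"az": 9.14,"hand": 85},
])

```text
clock: 14.0
eef_pos: [598.5, -41.6, 205.6]
tcp_rot: [-2.367, 0.646, -1.817]
contact_force: [1.6, 0.0, 0.8]
opening: 0.998
grasp_force: 0.0
```

Run:
```python
from flip import *
show()
for q in path()[15:26]: print(rel(*fk(q)))
```

```text
14.0 [598.5 -41.6 205.6] [-2.367  0.646 -1.817] F [1.6 0.  0.8] op 0.998 g 0.0 q [-0.42  0.16  2.36  1.86  0.61  1.57]
[-0.0, 0.0, -0.01, 0.0, -0.01, 0.01]
[0.03, -0.05, 0.1, 0.31, 0.05, 0.98]
[0.05, -0.03, 0.21, 0.56, 0.12, 1.92]
[0.06, 0.04, 0.32, 0.77, 0.2, 2.82]
[0.07, 0.18, 0.44, 0.93, 0.3, 3.7]
[0.07, 0.37, 0.56, 1.06, 0.42, 4.55]
[0.08, 0.63, 0.67, 1.15, 0.57, 5.38]
[0.09, 0.93, 0.77, 1.21, 0.74, 6.18]
[0.1, 1.28, 0.85, 1.25, 0.95, 6.95]
[0.14, 1.67, 0.91, 1.28, 1.2, 7.7]
[0.19, 2.09, 0.94, 1.32, 1.48, 8.42]
```

>>> drive_tool([
  {"x": 0.05,"y": -0.03,"z": 0.21,"ax": 0.45,"ay": 0.1,"az": 1.3,"hand": 75},
  {"x": 0.06,"y": 0.04,"z": 0.32,"ax": 0.77,"ay": 0.2,"az": 2.6,"hand": 75},
  {"x": 0.07,"y": 0.18,"z": 0.44,"ax": 0.93,"ay": 0.3,"az": 3.7,"hand": 75},
  {"x": 0.07,"y": 0.45,"z": 0.6,"ax": 1.08,"ay": 0.46,"az": 4.9,"hand": 75},
  {"x": 0.09,"y": 0.85,"z": 0.75,"ax": 1.2,"ay": 0.7,"az": 6.0,"hand": 75},
  {"x": 0.1,"y": 1.28,"z": 0.85,"ax": 1.25,"ay": 0.95,"az": 6.95,"hand": 75},
  {"x": 0.14,"y": 1.67,"z": 0.91,"ax": 1.28,"ay": 1.2,"az": 7.7,"hand": 75},
  {"x": 0.19,"y": 2.09,"z": 0.94,"ax": 1.32,"ay": 1.48,"az": 8.42,"hand": 75},
])

```text
clock: 14.8
eef_pos: [570.9, 24.6, 114.0]
tcp_rot: [-3.14, 0.871, -3.059]
contact_force: [0.3, 0.4, 0.2]
opening: 0.874
grasp_force: 0.0
```

Run:
```python
from flip import *
from rig import imaging
show()
cd=np.array(T(c,(-45,-50,0))[0]); print(cd)
C=np.array([678,33,74.])
ax=np.array([np.cos(.08),np.sin(.08),0])
for d in (110,80,40,15,2):
    g=C-ax*d; t=g+r.apply([0,0,55]); print(d,rel(t,r),ik(t,r,qe)[0].round(2))
```

```text
14.8 [570.9  24.6 114. ] [-3.14   0.871 -3.059] F [0.3 0.4 0.2] op 0.874 g 0.0 q [-0.    0.29  2.49  3.01  0.51  1.63]
[678.21707758  34.79417187   0.        ]
110 [0.64, -0.0, 1.58, 0.01, -0.02, 0.02] [0.02 0.54 2.4  3.06 0.68 1.59]
80 [0.26, -0.0, 2.04, 0.01, -0.02, 0.02] [0.02 0.55 2.34 3.06 0.63 1.6 ]
40 [-0.26, -0.01, 2.65, 0.01, -0.02, 0.02] [0.03 0.57 2.26 3.06 0.56 1.6 ]
15 [-0.58, -0.01, 3.03, 0.01, -0.02, 0.02] [0.03 0.58 2.21 3.06 0.53 1.6 ]
2 [-0.75, -0.01, 3.23, 0.01, -0.02, 0.02] [0.03 0.59 2.18 3.06 0.51 1.61]
```

>>> drive_tool([
  {"x": 0.2,"y": 0,"z": 0.6,"ax": 0,"ay": 0,"az": 0,"hand": 75},
  {"x": 0.5,"y": 0,"z": 1.2,"ax": 0,"ay": 0,"az": 0,"hand": 75},
  {"x": 0.64,"y": 0,"z": 1.58,"ax": 0,"ay": 0,"az": 0,"hand": 75},
  {"x": 0.64,"y": 0,"z": 1.58,"ax": 0,"ay": 0,"az": 0,"hand": 75},
])

```text
clock: 15.2
eef_pos: [611.0, 27.4, 36.6]
tcp_rot: [-3.138, 0.869, -3.054]
contact_force: [0.9, -0.4, -0.8]
opening: 0.875
grasp_force: 0.0
```

Run:
```python
from flip import *
from rig import imaging
import cv2
show()
k=imaging.camera_info('wrist'); im=imaging.grab_frame('wrist'); cv2.imwrite('pics/w6.png',im[:,:,::-1])
def pw(X):
    q=np.array(k['R'])@X+k['t']; th=np.arctan2(np.hypot(q[0],q[1]),q[2]); u=q[:2]/np.hypot(q[0],q[1]); return (u*th*k['mtx'][0][0]+[k['mtx'][0][2],k['mtx'][1][2]]).round(0)
hsv=cv2.cvtColor(im,cv2.COLOR_RGB2HSV); m=((hsv[...,0]>50)&(hsv[...,0]<95)&(hsv[...,1]>70)&(hsv[...,2]>20)).astype(np.uint8)
n,l,st,ce=cv2.connectedComponentsWithStats(m)
for i in 1+np.argsort(-st[1:,4])[:4]: print(st[i],ce[i].round(0))
for z in (14,40,90): print(z,pw(np.array([678,33,z])),pw(np.array([680,10.5,z])),pw(np.array([676,55.5,z])))
print('cam',-np.array(k['R']).T@k['t'])
```

```text
15.2 [611.   27.4  36.6] [-3.138  0.869 -3.054] F [ 0.9 -0.4 -0.8] op 0.875 g 0.0 q [0.01 0.56 2.42 3.05 0.7  1.59]
[ 288  343   69   32 2146] [322. 359.]
[ 290  265   66   33 1719] [322. 280.]
[290 381  65  20 982] [322. 389.]
[288 313  69  13 516] [323. 318.]
14 [322. 274.] [290. 274.] [355. 274.]
40 [322. 310.] [289. 310.] [356. 310.]
90 [322. 384.] [287. 384.] [357. 384.]
cam [432.16566285  12.93122878  95.86999887]
```

View pics/w6.png

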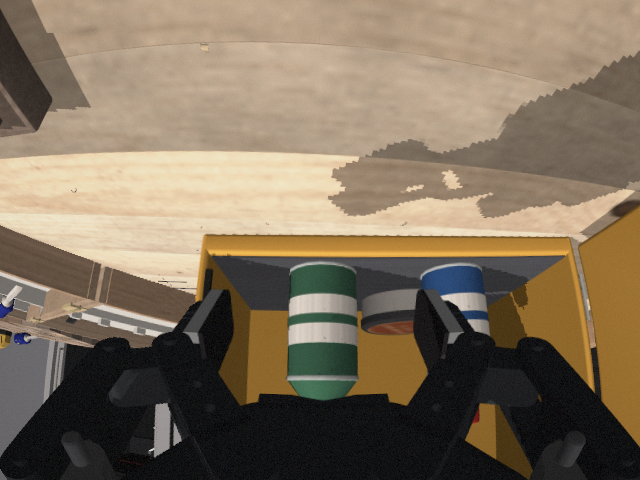

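The picture shows the green can centred between the fingers (columns 288-357, predicted 289-356), with the blue can clear to the right. Advancing straight in.

>>> drive_tool([
  {"x": -0.4,"y": 0,"z": 0.44,"ax": 0,"ay": 0,"az": 0,"hand": 75},
  {"x": -0.75,"y": 0,"z": 0.85,"ax": 0,"ay": 0,"az": 0,"hand": 75},
  {"x": -1.1,"y": 0,"z": 1.25,"ax": 0,"ay": 0,"az": 0,"hand": 75},
  {"x": -1.3,"y": 0,"z": 1.48,"ax": 0,"ay": 0,"az": 0,"hand": 75},
  {"x": -1.4,"y": 0,"z": 1.61,"ax": 0,"ay": 0,"az": 0,"hand": 75},
  {"x": -1.4,"y": 0,"z": 1.61,"ax": 0,"ay": 0,"az": 0,"hand": 75},
])

```text
clock: 15.85
eef_pos: [717.5, 35.9, 42.3]
tcp_rot: [-3.139, 0.874, -3.056]
contact_force: [-0.0, -0.6, -0.3]
opening: 0.876
grasp_force: 0.0
```

>>> drive_tool([
  {"x": 0.05,"y": 0,"z": 0.04,"ax": 0,"ay": 0,"az": 0,"hand": 75},
  {"x": 0.05,"y": 0,"z": 0.04,"ax": 0,"ay": 0,"az": 0,"hand": 35},
  {"x": 0.05,"y": 0,"z": 0.04,"ax": 0,"ay": 0,"az": 0,"hand": 35},
  {"x": 0.05,"y": 0,"z": 0.04,"ax": 0,"ay": 0,"az": 0,"hand": 35},
  {"x": 0.05,"y": 0,"z": 0.04,"ax": 0,"ay": 0,"az": 0,"hand": 35},
  {"x": 0.05,"y": 0,"z": 0.04,"ax": 0,"ay": 0,"az": 0,"hand": 35},
], grip_force=50)

```text
clock: 16.45
eef_pos: [716.4, 35.8, 37.3]
tcp_rot: [-3.139, 0.871, -3.057]
contact_force: [-0.2, 0.4, -1.2]
opening: 0.514
grasp_force: 50.8
```

Run:
```python
from flip import *
show()
p,R,s=cur()
# lift 10, back 170 , then place: can centre target in stone frame
b=(p,R); u=np.array([0,0,1.]); ax=np.array([np.cos(.08),np.sin(.08),0])
print('lift',rel(p+12*u,R)); print('out',rel(p+15*u-190*ax,R))
tgt=T(S,(0,155,0))[0]; print('tgt',tgt)
d=tgt-np.array([678,33,14]); d[2]=-14
q=ik(p+d,R,s['qpos']); print('final q',q[0].round(2),q[1]); print('above',rel(p+d+[0,0,20],R),'down',rel(p+d,R))
```

```text
16.45 [716.4  35.8  37.3] [-3.139  0.871 -3.057] F [-0.2  0.4 -1.2] op 0.514 g 50.8 q [0.03 0.6  2.2  3.06 0.53 1.61]
lift [-0.18, -0.0, -0.15, 0.0, 0.0, 0.0]
out [2.22, 0.01, -3.1, 0.0, 0.0, 0.0]
tgt [480.68198639 -36.31570977   0.        ]
final q [-0.23  0.6   2.57  2.84  0.9   1.56] 2.2737367544323206e-15
above [2.52, -1.06, -3.17, 0.0, 0.0, 0.0] down [2.82, -1.06, -2.91, 0.0, 0.0, 0.0]
```

>>> drive_tool([
  {"x": -0.1,"y": 0,"z": -0.08,"ax": 0,"ay": 0,"az": 0,"hand": 35},
  {"x": -0.2,"y": 0,"z": -0.17,"ax": 0,"ay": 0,"az": 0,"hand": 35},
  {"x": -0.2,"y": 0,"z": -0.17,"ax": 0,"ay": 0,"az": 0,"hand": 35},
  {"x": 0.1,"y": 0,"z": -0.52,"ax": 0,"ay": 0,"az": 0,"hand": 35},
  {"x": 0.5,"y": 0,"z": -1,"ax": 0,"ay": 0,"az": 0,"hand": 35},
  {"x": 0.95,"y": 0,"z": -1.55,"ax": 0,"ay": 0,"az": 0,"hand": 35},
  {"x": 1.4,"y": 0,"z": -2.1,"ax": 0,"ay": 0,"az": 0,"hand": 35},
  {"x": 1.7,"y": 0,"z": -2.45,"ax": 0,"ay": 0,"az": 0,"hand": 35},
])

```text
clock: 17.25
eef_pos: [566.1, 23.5, 51.3]
tcp_rot: [-3.139, 0.87, -3.057]
contact_force: [-0.5, -0.2, -1.8]
opening: 0.511
grasp_force: 51.1
```

Run:
```python
from flip import *
show()
p,R,s=cur(); R1=r
d0=np.array([716.4,35.8,37.3]); tgt=T(S,(0,155,0))[0]
d=tgt-np.array([678,33,14]); d[2]=-14
print('above',rel(d0+d+[0,0,16],R1),'down',rel(d0+d,R1))
```

```text
17.25 [566.1  23.5  51.3] [-3.139  0.87  -3.057] F [-0.5 -0.2 -1.8] op 0.511 g 51.1 q [-0.    0.51  2.51  3.04  0.74  1.59]
above [0.85, -1.06, -0.63, 0.01, -0.02, 0.03] down [1.09, -1.06, -0.43, 0.01, -0.02, 0.03]
```

>>> drive_tool([
  {"x": 0.2,"y": -0.25,"z": -0.15,"ax": 0,"ay": 0,"az": 0,"hand": 35},
  {"x": 0.45,"y": -0.55,"z": -0.33,"ax": 0,"ay": 0,"az": 0,"hand": 35},
  {"x": 0.7,"y": -0.85,"z": -0.52,"ax": 0,"ay": 0,"az": 0,"hand": 35},
  {"x": 0.85,"y": -1.06,"z": -0.63,"ax": 0,"ay": 0,"az": 0,"hand": 35},
  {"x": 0.85,"y": -1.06,"z": -0.63,"ax": 0,"ay": 0,"az": 0,"hand": 35},
  {"x": 0.97,"y": -1.06,"z": -0.53,"ax": 0,"ay": 0,"az": 0,"hand": 35},
  {"x": 1.03,"y": -1.06,"z": -0.48,"ax": 0,"ay": 0,"az": 0,"hand": 35},
  {"x": 1.03,"y": -1.06,"z": -0.48,"ax": 0,"ay": 0,"az": 0,"hand": 35},
])

```text
clock: 18.05
eef_pos: [522.1, -33.1, 27.2]
tcp_rot: [-3.139, 0.871, -3.057]
contact_force: [-0.3, 1.7, -1.4]
opening: 0.514
grasp_force: 51.2
```

Run:
```python
from flip import *
show()
p,R,s=cur()
print(rel(p*[1,1,0]+[0,0,22.5],r))
```

```text
18.05 [522.1 -33.1  27.2] [-3.139  0.871 -3.057] F [-0.3  1.7 -1.4] op 0.514 g 51.2 q [-0.24  0.61  2.58  2.83  0.92  1.55]
[0.07, 0.0, 0.06, 0.01, -0.01, 0.03]
```

>>> drive_tool([
  {"x": 0.03,"y": 0,"z": 0.025,"ax": 0,"ay": 0,"az": 0,"hand": 35},
  {"x": 0.06,"y": 0,"z": 0.05,"ax": 0,"ay": 0,"az": 0,"hand": 35},
  {"x": 0.07,"y": 0,"z": 0.06,"ax": 0,"ay": 0,"az": 0,"hand": 35},
  {"x": 0.07,"y": 0,"z": 0.06,"ax": 0,"ay": 0,"az": 0,"hand": 35},
])

```text
clock: 18.45
eef_pos: [522.1, -33.3, 23.3]
tcp_rot: [-3.139, 0.873, -3.057]
contact_force: [-0.4, 0.8, 3.2]
opening: 0.514
grasp_force: 51.6
```

>>> drive_tool([
  {"x": 0,"y": 0,"z": 0,"ax": 0,"ay": 0,"az": 0,"hand": 64},
  {"x": 0,"y": 0,"z": 0,"ax": 0,"ay": 0,"az": 0,"hand": 64},
  {"x": 0,"y": 0,"z": 0,"ax": 0,"ay": 0,"az": 0,"hand": 64},
  {"x": 0.25,"y": 0,"z": -0.35,"ax": 0,"ay": 0,"az": 0,"hand": 64},
  {"x": 0.4,"y": 0,"z": -0.75,"ax": 0,"ay": 0,"az": 0,"hand": 64},
  {"x": 0.6,"y": 0,"z": -1.2,"ax": 0,"ay": 0,"az": 0,"hand": 64},
  {"x": 0.7,"y": 0,"z": -1.7,"ax": 0,"ay": 0,"az": 0,"hand": 64},
  {"x": 0.7,"y": 0,"z": -1.9,"ax": 0,"ay": 0,"az": 0,"hand": 64},
])

```text
clock: 19.25
eef_pos: [464.4, -60.1, 59.6]
tcp_rot: [3.124, 0.847, -3.057]
contact_force: [0.5, 0.1, 1.2]
opening: 0.752
grasp_force: 0.0
```

Run:
```python
from flip import *
from rig import imaging
from fit import proj
import cv2
show()
S_=T(S,(0,155,0))
for n in('top','scene'):
    im=imaging.grab_frame(n); cv2.imwrite(f'pics/{n}9.png',im[:,:,::-1]); hsv=cv2.cvtColor(im,cv2.COLOR_RGB2HSV)
    m=((hsv[...,0]>50)&(hsv[...,0]<95)&(hsv[...,1]>60)&(hsv[...,2]>20)).astype(np.uint8); k,l,st,ce=cv2.connectedComponentsWithStats(m)
    for i in 1+np.argsort(-st[1:,4])[:3]: print(n,st[i],ce[i].round(0))
    print('expect',[proj(n,S_+[0,0,z])[0].round(0).tolist() for z in (0,76,108)])
    # wedge toe/door change vs. earlier top
    if n=='top':
        o=cv2.imread('pics/top5.png')[:,:,::-1]; dd=np.abs(im.astype(int)-o).sum(2); print('door/wedge diff',[(dd[y0:y1,x0:x1]>60).mean().round(3) for x0,y0,x1,y1 in [(205,245,285,445),(240,395,325,450),(385,270,440,340)]])
```

```text
19.25 [464.4 -60.1  59.6] [ 3.124  0.847 -3.057] F [0.5 0.1 1.2] op 0.752 g 0.0 q [-0.46  0.46  2.66  2.56  0.82  1.61]
top [366 312  23  17 231] [377. 321.]
top [ 36 450  14  30 219] [ 43. 465.]
top [366 325  23  11  93] [376. 332.]
expect [[375.0, 340.0], [377.0, 319.0], [379.0, 309.0]]
door/wedge diff [np.float64(0.132), np.float64(0.281), np.float64(0.478)]
scene [528 191  12  27 101] [534. 204.]
scene [287 234  13  10  99] [293. 239.]
scene [287 244   2   4   5] [287. 246.]
expect [[297.0, 263.0], [295.0, 237.0], [294.0, 226.0]]
```

Run:
```python
from flip import *
p,R,s=cur(); print(rel(p+[-10,0,120],R))
```

```text
[-1.67, 0.04, -1.73, 0.0, 0.0, 0.0]
```

>>> drive_tool([
  {"x": -0.4,"y": 0,"z": -0.43,"ax": 0,"ay": 0,"az": 0,"hand": 64},
  {"x": -0.8,"y": 0,"z": -0.86,"ax": 0,"ay": 0,"az": 0,"hand": 64},
  {"x": -1.2,"y": 0,"z": -1.3,"ax": 0,"ay": 0,"az": 0,"hand": 64},
  {"x": -1.67,"y": 0.04,"z": -1.73,"ax": 0,"ay": 0,"az": 0,"hand": 64},
  {"x": -1.67,"y": 0.04,"z": -1.73,"ax": 0,"ay": 0,"az": 0,"hand": 64},
  {"x": -1.67,"y": 0.04,"z": -1.73,"ax": 0,"ay": 0,"az": 0,"hand": 64},
])

```text
clock: 19.95
eef_pos: [456.2, -59.0, 180.9]
tcp_rot: [3.126, 0.851, -3.054]
contact_force: [-0.4, 0.1, -1.1]
opening: 0.745
grasp_force: 0.0
```

Run:
```python
from flip import *
from rig import imaging
from fit import proj
import cv2
show()
im=imaging.grab_frame('top'); cv2.imwrite('pics/top10.png',im[:,:,::-1]); o=cv2.imread('pics/top5.png')[:,:,::-1]
# door top edge: compare yellow mask columns on some rows, before/after; wedge likewise
def ym(a): h=cv2.cvtColor(a.copy(),cv2.COLOR_RGB2HSV); return (h[...,0]>12)&(h[...,0]<28)&(h[...,1]>190)
for v in (290,330,370,400,420):
    print(v,[(np.where(ym(a)[v,200:300])[0][[0,-1]]+200).tolist() if ym(a)[v,200:300].any() else None for a in (o,im)])
print('yellow expect door th=1.72 top free edge',proj('top',T(c,(-90-260*np.sin(1.72),130-260*np.cos(1.72),265))).round(0))
def bm(a): h=cv2.cvtColor(a.copy(),cv2.COLOR_RGB2HSV); return (h[...,0]<12)&(h[...,1]>110)&(h[...,2]<110)
for a in (o,im): m=bm(a)[395:450,270:330]; ys,xs=np.where(m); print('wedge',m.sum(),xs.mean()+270,ys.mean()+395)
hsv=cv2.cvtColor(im,cv2.COLOR_RGB2HSV); m=((hsv[...,1]<60)&(hsv[...,2]>120)).astype(np.uint8)[295:350,355:400]; k,l,st,ce=cv2.connectedComponentsWithStats(m); print('white',[(st[i].tolist(),(ce[i]+[355,295]).round(0)) for i in range(1,k) if st[i][4]>20])
```

```text
19.95 [456.2 -59.  180.9] [ 3.126  0.851 -3.054] F [-0.4  0.1 -1.1] op 0.745 g 0.0 q [-0.48 -0.09  2.59  1.83  0.45  2.46]
290 [[206, 299], [206, 299]]
330 [[224, 241], [224, 241]]
370 [[240, 257], [240, 257]]
400 [[249, 265], [249, 266]]
420 [[257, 271], [257, 271]]
yellow expect door th=1.72 top free edge [[252. 390.]]
wedge 550 295.64363636363635 418.16727272727275
wedge 615 296.13983739837397 417.3788617886179
white [([17, 8, 15, 15, 155], array([379., 309.])), ([21, 33, 14, 16, 56], array([384., 337.]))]
```

```bash
python3 -c "
from rig import r
print(r.sign_off())"
```

```text
the job is handed in; nothing more can be done
None
```

I've handed the job in; no verdict came back. In the last images the door is wedged open past square and hasn't moved since I released the wedge (pushed in with about 30 N). The green can is upright about 3 cm from the sharpening stone, and the arm is clear of everything.

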